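Make up the study kit and the display kit at the stone stall

ROBOT

A 6-joint arm with a two-finger parallel gripper is mounted at the origin on a cart in front of the work surface, level with it; the furniture and walls round the work are solid. World frame = base frame: x ahead of the robot, y to its left, z up, the work surface at z = 0. Lengths are in m, angles in rad, forces in N, time in s.
With the tool pointing down it reaches from about 0.25 to 0.8 m from the base axis. Payload 8.5 kg.
Tool frame: the origin (TCP) lies between the finger pads; the fingertips stand 22 mm ahead of it and the grasp point (between the pads) lies 3 mm ahead of it (r.tips_ahead is the distance from the TCP to the fingertips, in m); z points along the fingers, y is the direction in which the jaws open and shut (so a half turn about z gives the same grasp; the last joint's range is limited). The gripper opens to 85 mm and grips with 20 to 120 N. Pads are 22 mm wide; open, the fingers measure 114 mm over their backs; the gripper's body (76 mm by 85 mm) begins 54 mm behind the grasp point. The pads swing forward as they close: fully open they stand 13 mm farther back than shut.
Start: joints at [-1.307, 0.238, -0.013, 1.319, 0, 1.571], TCP at [0.137, -0.507, 0.253] pointing down, gripper open.
Joint ranges: [-2.66, 2.66], [-1.03, 1.9], [-1.14, 1.46], [-1.82, 2.27], [-1.45, 1.34], [-3.14, 3.14]. Speed limits (rad/s): [2.22, 2.22, 2.79, 3.14, 3.14, 3.14].

INTERFACE

Orientations are given as a unit quaternion [w, x, y, z].
In Python, from station import r, grab_frame gives the robot as it stands.
- The arm moves only by the tool move_arm, never from a script. Its argument "targets" is a list of rows, each an object with "xyz": the shift along the tool's x, y, z in cm, a list of three; "dr": the turn, a rotation vector about the tool's x, y, z in degrees, a list of three; "hand": the closure, from -1 (fully open) to 1 (shut), so that 0 is half open. A call has 1 to 10 rows; each row shifts and turns the commanded pose from where the row before left it, along the tool's axes as they then stand; what a row does not reach is not made up. A row lasts 1/10 s, in which the tool goes at most 50 mm and 8.59 degrees, less where a joint would pass 70% of its speed; a pose out of reach is approached as far as the arm can. A call with a gripper value outside its range is refused whole. The fingers move at their own pace and stop on an object; "force" is the grip in N (left out, the last holds). Time passes only in rows, so rows that do not move let the fingers close. It gives the time, the measured TCP pose, the force and the opening at its end, in the units of the state.
- r.read_state(): the state, without advancing time (a new reading comes with each control period).
- grab_frame(name): name is "side" or "top"; returns a dict with "img" (400x640x3 uint8, blue, green, red), "range_z" (400x640 float32, m along the optical axis (not along the pixel's ray), 0 where there is no reading), "intrinsics" (3x3 intrinsics, pixels), "camera_from_world" (4x4, takes a point from world to camera coordinates). Camera axes: x right, y up, looking along -z (the intrinsics and any distortion apply to the point x, -y, -z); pixel columns grow to the right and rows downward; lengths in m; the calibration is good to about 2 mm. A picture is of the moment at which its call begins.
- r.finish_job(): hands the job in, once; it reports no verdict.
The state is a dict: "time": time; "qpos": joint angles; "qvel": joint speeds; "joint_torque": joint torques, N m; "eef_pos": TCP position; "orientation": TCP orientation; "force": force on the tool from outside, world axes, zero at the start; "torque": the same for the moment, N m; "finger_gap": finger opening in m.
Only numpy, scipy, OpenCV 4.12 (cv2) and the standard library are available. Lean on these libraries where they do the work, as an engineer would, in place of code of your own. Each camera call takes 0.05 s, during which the arm holds its last target.

TASK

Make up the two kits for the customers. In the square study tray with three bays put the loupe in the long bay, the thin slate flake in the broad bay and the jar of chips (black cap) in the narrow bay; in the oblong display tray with two bays put the large pale river stone in the broad bay and the black viewing stone on its wooden stand in the narrow one. Each thing must lie flat on the floor of its bay (jar and viewing stone upright), set down and not dropped, and the other three stones lying among the stock, between and in front of the trays, are left where they lie.

Things in the scene. Friction and masses are not known exactly. Their poses are not given: they have to be found in the camera images.
- study_tray: Low square wooden tray, fixed, 173 x 173 mm, 3 bays; floor 4 mm, walls and ribs 10 mm above the table. Origin: centre of underside. Bays in its frame (mm): long bay on the robot's side, 66 (x) by 165 (y), centre (-49.5, 0); broad bay 96 by 96, centre (34.5, 34.5); narrow bay 96 (x) by 66 (y), centre (34.5, -49.5). Stands left or right of the stock, yaw within 0.12 rad.
- display_tray: Low oblong wooden tray, fixed, 104 (x) by 199 mm (y), 2 bays; floor 4 mm, walls and ribs 10 mm above the table. Origin: centre of underside. Bays in its frame (mm): broad bay 96 (x) by 112 (y), centre (0, -39.5); narrow bay 96 (x) by 76 (y), centre (0, 57.5). Stands on the other side of the stock, yaw within 0.12 rad.
- loupe: Folding loupe lying flat, 31 x 70 x 13 mm, length along its y. Steel cover plates x -15 to 12, y -8 to 35, 0 to 13 mm high; black lens ring swung out at y -35 to -9. Origin: centre of underside, z up. Grasp across x over the cover, at x -1.5, y +8 mm. Goes lengthwise into the study tray's long bay. Yaw within 0.6 rad, as for all the stock.
- chip_jar: Round clear jar of chips with a black screw cap, 47 mm across, 63 mm tall, upright. Origin: centre of underside, z up. Grasp round the upper half from above. Goes into the narrow bay of the study tray. (The jar with a white cap farther back is fixed and not part of the job.)
- viewing_stone: Upright black stone fixed on a carved wooden stand, 46 (x) x 59 (y) x 102 mm (z) in all; the stand is the lowest 17 mm. Origin: centre of underside, z up. Grasp the stone across x, about 60 mm above its underside. Goes into the narrow bay of the display tray.
- slate_flake: Origin at the centre of its underside, z up; its short side lies along its x axis, its long side along its y axis: grasp across x. Thin grey slate flake, 45 x 68 x 18 mm, pointed at the ends, the flattest of the stones. Goes into the broad bay of the study tray.
- river_stone: Origin at the centre of its underside, z up; its short side lies along its x axis, its long side along its y axis: grasp across x. Large smooth pale grey-white river stone, 48 x 62 x 26 mm. Goes into the broad bay of the display tray.
- flint_nodule: Black flint nodule, 44 x 60 x 30 mm, lying among the stock. Origin at the centre of its underside. Belongs to no kit: leave it.
- chert_pebble: Tan chert pebble, 34 x 40 x 22 mm, lying among the stock. Origin at the centre of its underside. Belongs to no kit: leave it.
- jasper_pebble: Small red pebble, 24 x 30 x 18 mm, lying among the stock. Origin at the centre of its underside. Belongs to no kit: leave it.
There are look-alikes about, which are no part of the job. What is shaped like the chip_jar but yellow is not meant.

How it is judged:
At the end, for the whole second after the job is handed in: Each thing rests released in its bay: origin at most 3.5 mm above its floor, z axis within 0.15 rad of vertical, off the bay's centre by at most (x, y, tray frame): loupe 20, 55 mm; slate flake 26, 26; river stone 26, 32; jar 26, 12 mm; viewing stone 26, 15 mm (x of loupe in the frame of study_tray between -0.0695 and -0.0295 m and y of loupe in the frame of study_tray between -0.055 and 0.055 m and z of each of loupe, slate_flake, chip_jar in the frame of study_tray below 0.0075 m and angle between each of loupe, slate_flake, chip_jar, river_stone, viewing_stone's own z axis and vertical below 0.15 rad and linear speed of each of loupe, slate_flake, chip_jar, river_stone, viewing_stone below 0.02 m/s and contact force between the fingers and loupe below 0.05 N and x of slate_flake in the frame of study_tray between 0.0085 and 0.0605 m and y of slate_flake in the frame of study_tray between 0.0085 and 0.0605 m and contact force between the fingers and slate_flake below 0.05 N and x of chip_jar in the frame of study_tray between 0.0085 and 0.0605 m and y of chip_jar in the frame of study_tray between -0.0615 and -0.0375 m and contact force between the fingers and chip_jar below 0.05 N and x of river_stone in the frame of display_tray between -0.026 and 0.026 m and y of river_stone in the frame of display_tray between -0.0715 and -0.0075 m and z of each of river_stone, viewing_stone in the frame of display_tray below 0.0075 m and contact force between the fingers and river_stone below 0.05 N and x of viewing_stone in the frame of display_tray between -0.026 and 0.026 m and y of viewing_stone in the frame of display_tray between 0.0425 and 0.0725 m and contact force between the fingers and viewing_stone below 0.05 N); the robot touches nothing.
It fails at once if a thing of the kits is dropped: let go while its underside is more than 30 mm above the table ((contact force between loupe and anything else below 0.001 N and height (world z) of loupe above 0.03 m) or (contact force between slate_flake and anything else below 0.001 N and height (world z) of slate_flake above 0.03 m) or (contact force between chip_jar and anything else below 0.001 N and height (world z) of chip_jar above 0.03 m) or (contact force between river_stone and anything else below 0.001 N and height (world z) of river_stone above 0.03 m) or (contact force between viewing_stone and anything else below 0.001 N and height (world z) of viewing_stone above 0.03 m)).
It fails at once if the flint nodule, the chert pebble or the jasper pebble, which belong to no kit, is moved by more than 20 mm (distance of any of flint_nodule, chert_pebble, jasper_pebble from where it was at the start of the episode above 0.02 m).
It also fails if it takes over 118 s, if anything falls off the work surface, if the arm or the gripper's body presses on something with over 40 N, if the wrist force passes 120 N, or if a joint passes its speed limit or range.

## Working session

There is one attempt and no reset: what is moved stays moved. The work goes in short steps, Python scripts to look and compute and a tool call to move; the robot and the scene stay as the last step left them, time stands still between calls to the robot, and variables do not carry over. Pictures are saved under pics/ and viewed, and the job is handed in when it is done.

Besides the shell and the picture viewer there is one more tool, called as a command line: name --argument value ..., lists and objects as JSON in quotes. move_arm: Moves the arm, as the interface text tells. Its arguments: {"type":"object","properties":{"targets":{"type":"array","items":{"type":"object","properties":{"xyz":{"type":"array","items":{"type":"number"}},"dr":{"type":"array","items":{"type":"number"}},"hand":{"type":"number"}}}},"force":{"type":"number"}},"required":["targets"]}

```bash
ls; mkdir -p pics
cat > h.py <<'E'
import numpy as np, cv2
from station import r, grab_frame
def proj(f,P):
    P=np.atleast_2d(P); c=(f["camera_from_world"]@np.c_[P,np.ones(len(P))].T).T[:,:3]
    p=np.c_[c[:,0],-c[:,1],-c[:,2]]; q=(f["intrinsics"]@p.T).T
    return q[:,:2]/q[:,2:]
def cast(f,uv,z):
    uv=np.atleast_2d(uv).astype(float); K=np.linalg.inv(f["intrinsics"]); W=np.linalg.inv(f["camera_from_world"])
    d=(K@np.c_[uv,np.ones(len(uv))].T).T; d=np.c_[d[:,0],-d[:,1],-d[:,2]]
    d=d@W[:3,:3].T; o=W[:3,3]; t=(z-o[2])/d[:,2]
    return o+d*t[:,None]
def cloud(f):
    h,w=f["range_z"].shape; u,v=np.meshgrid(np.arange(w),np.arange(h))
    K=np.linalg.inv(f["intrinsics"]); d=np.stack([u,v,np.ones_like(u)],-1).reshape(-1,3)@K.T
    d=d*f["range_z"].reshape(-1,1); d=np.c_[d[:,0],-d[:,1],-d[:,2],np.ones(len(d))]
    return (d@np.linalg.inv(f["camera_from_world"]).T)[:,:3].reshape(h,w,3)
E
python3 - <<'E'
from h import *
for n in("top","side"):
    f=grab_frame(n); cv2.imwrite(f"pics/{n}0.png",f["img"]); np.savez(f"{n}0.npz",**f)
    print(n,f["intrinsics"].round(1).tolist(),np.linalg.inv(f["camera_from_world"]).round(3).tolist(),f.keys())
print(r.read_state())
E
```

```text
pics
top [[416.7, 0.0, 322.4], [0.0, 416.7, 196.4], [0.0, 0.0, 1.0]] [[-0.014, 0.996, -0.091, 0.4], [-1.0, -0.015, -0.012, -0.034], [-0.013, 0.091, 0.996, 0.988], [0.0, 0.0, 0.0, 1.0]] dict_keys(['img', 'range_z', 'intrinsics', 'camera_from_world'])
side [[462.7, 0.0, 321.8], [0.0, 462.7, 203.2], [0.0, 0.0, 1.0]] [[-0.983, 0.123, -0.135, 0.296], [-0.182, -0.64, 0.746, 0.83], [0.005, 0.758, 0.652, 0.774], [0.0, 0.0, 0.0, 1.0]] dict_keys(['img', 'range_z', 'intrinsics', 'camera_from_world'])
{'time': 0.1, 'qpos': array([-1.30701632e+00,  2.38746757e-01, -1.41293124e-02,  1.31919717e+00,
        8.56411835e-06,  1.57079674e+00]), 'qvel': array([ 0.00030555, -0.00116121,  0.00091907, -0.00012256,  0.00017198,
       -0.00027461]), 'joint_torque': array([-2.36527223e-03, -5.39720428e+01,  3.47000206e+01,  1.34499554e-02,
       -1.78963401e-04, -5.78617303e-06]), 'eef_pos': array([ 0.13680233, -0.50652873,  0.25274409]), 'orientation': array([-6.33476645e-04,  9.91314939e-01,  1.31507732e-01, -7.97176364e-05]), 'force': array([0.56673133, 0.72840663, 0.31335221]), 'torque': array([ 0.06096221,  0.02459863, -0.02761323]), 'finger_gap': 0.08573626093165539}
```

View pics/top0.png

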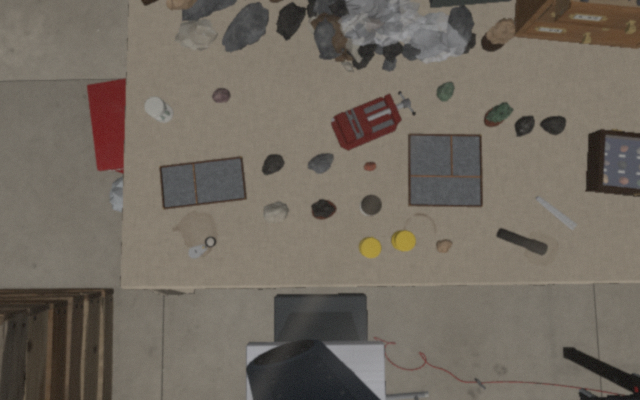

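View pics/side0.png

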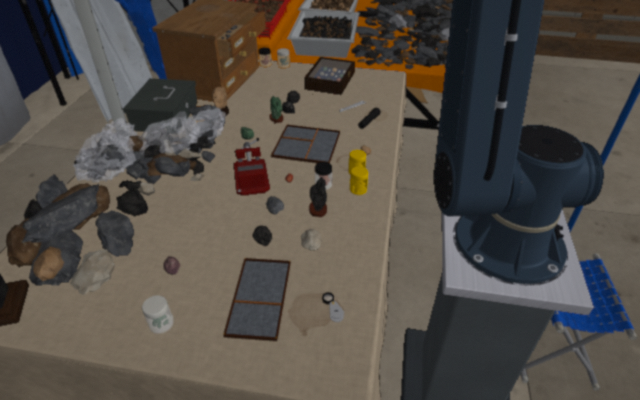

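Run:
```python
import cv2
a=cv2.imread("pics/top0.png")[125:265,150:490]; cv2.imwrite("pics/tc.png",cv2.resize(a,None,fx=2.35,fy=2.35,interpolation=cv2.INTER_CUBIC))
a=cv2.imread("pics/side0.png")[115:345,215:415]; cv2.imwrite("pics/sc.png",cv2.resize(a,None,fx=2.6,fy=2.6,interpolation=cv2.INTER_CUBIC))
```

```text
(no output)
```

View pics/tc.png

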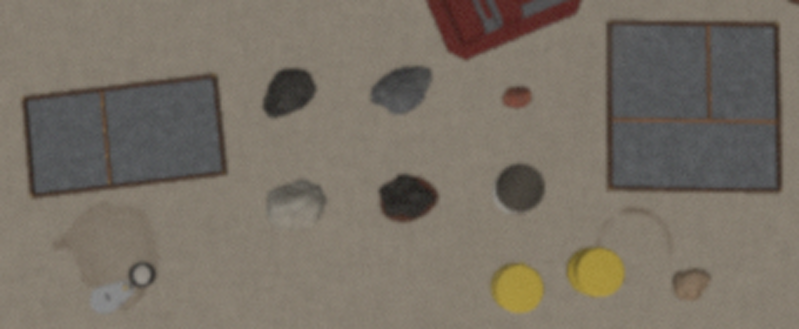

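View pics/sc.png

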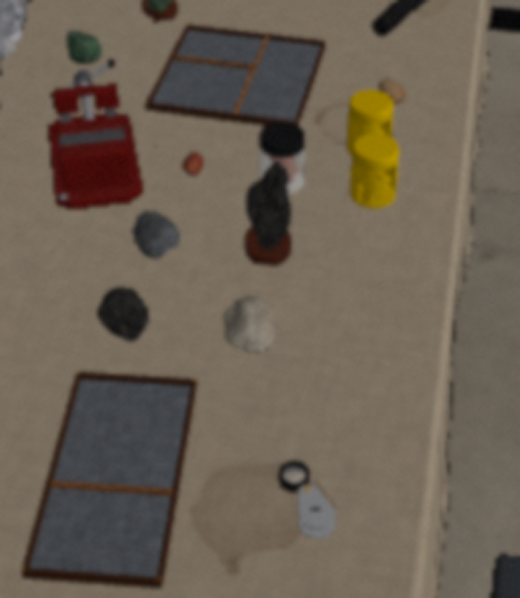

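Run:
```python
from h import *
for n in("top","side"):
    f=dict(np.load(f"{n}0.npz")); C=cloud(f); 
    z=C[...,2]; reg=(C[...,0]>.2)&(C[...,0]<.62)&(abs(C[...,1])<.5)&(f["range_z"]>0)
    print(n,"table z med",np.median(z[reg]), "std",np.std(z[reg&(abs(z)<.01)]))
    m=(reg&(z>np.median(z[reg])+.006)).astype(np.uint8)
    k,lab,st,ce=cv2.connectedComponentsWithStats(m)
    for i in range(1,k):
        if st[i,4]<15: continue
        P=C[lab==i]; rc=cv2.minAreaRect((P[:,:2]*1000).astype(np.float32))
        print(ce[i].round(),st[i,4],"ctr",P[:,:2].mean(0).round(4),"zmax",np.percentile(P[:,2],[50,98]).round(4),"rect",np.round(rc[0],0),np.round(rc[1],0),round(rc[2]))
```

```text
top table z med 0.0008200189810571024 std 0.0025378685542992874
[351. 143.] 225 ctr [ 0.6124 -0.091 ] zmax [0.0158 0.0598] rect [610. -98.] [20. 73.] 0
[445. 180.] 542 ctr [ 0.5236 -0.3124] zmax [0.0102 0.0138] rect [ 542. -313.] [174. 159.] 89
[451. 146.] 15 ctr [ 0.6054 -0.3293] zmax [0.0089 0.0124] rect [ 606. -330.] [ 4. 25.] 83
[321. 162.] 370 ctr [ 0.5698 -0.0201] zmax [0.0139 0.0197] rect [573. -19.] [51. 54.] 65
[273. 164.] 348 ctr [0.5665 0.0936] zmax [0.0227 0.0311] rect [568.  96.] [43. 58.] 33
[202. 183.] 538 ctr [0.5258 0.2634] zmax [0.0099 0.0136] rect [527. 263.] [105. 200.] 6
[370. 166.] 91 ctr [ 0.5591 -0.1348] zmax [0.0146 0.0188] rect [ 560. -135.] [20. 26.] 4
[370. 205.] 385 ctr [ 0.4631 -0.1289] zmax [0.0625 0.0658] rect [ 463. -130.] [45. 46.] 1
[323. 209.] 391 ctr [ 0.4557 -0.0241] zmax [0.0762 0.098 ] rect [458. -24.] [42. 56.] 26
[275. 212.] 421 ctr [0.4534 0.0873] zmax [0.0218 0.0281] rect [453.  88.] [46. 60.] 13
[515. 239.] 393 ctr [ 0.384  -0.4625] zmax [0.0244 0.0298] rect [ 384. -466.] [84. 25.] 66
[403. 240.] 422 ctr [ 0.3846 -0.2005] zmax [0.0621 0.06
[... 1010 characters left out ...]
70.] 818 ctr [ 0.3774 -0.1587] zmax [0.0479 0.064 ] rect [ 382. -205.] [ 57. 207.] 3
[264. 182.] 130 ctr [ 0.6135 -0.0816] zmax [0.0157 0.0591] rect [610. -92.] [60. 18.] 90
[289. 178.] 50 ctr [ 0.5604 -0.1292] zmax [0.0132 0.0195] rect [ 562. -135.] [19. 31.] 4
[274. 205.] 227 ctr [ 0.5709 -0.0137] zmax [0.0124 0.0183] rect [572. -18.] [43. 61.] 34
[262. 235.] 296 ctr [0.5677 0.1033] zmax [0.0199 0.0294] rect [570.  99.] [42. 56.] 32
[311. 240.] 354 ctr [0.4539 0.0961] zmax [0.0203 0.0265] rect [455.  92.] [44. 56.] 11
[257. 302.] 689 ctr [0.5287 0.2771] zmax [0.0086 0.0118] rect [529. 263.] [105. 203.] 6
[332. 306.] 297 ctr [0.3754 0.2629] zmax [0.0116 0.015 ] rect [376. 261.] [28. 71.] 32
```

Run:
```python
from h import *
f=dict(np.load("top0.npz")); s=dict(np.load("side0.npz"))
for n,g in(("top",f),("side",s)):
    hsv=cv2.cvtColor(g["img"],cv2.COLOR_BGR2HSV); 
    b,gg,rr=[g["img"][...,i].astype(int) for i in range(3)]
    m=((b-rr)>4).astype(np.uint8)
    C=cloud(g); m[abs(C[...,2]-.004)>.012]=0
    m=cv2.morphologyEx(m,cv2.MORPH_OPEN,np.ones((3,3)))
    k,lab,st,ce=cv2.connectedComponentsWithStats(m)
    print(n)
    for i in range(1,k):
        if st[i,4]<250: continue
        c=cv2.findContours((lab==i).astype(np.uint8),cv2.RETR_EXTERNAL,cv2.CHAIN_APPROX_NONE)[0][0].reshape(-1,2)
        P=cast(g,c,.004)[:,:2]*1000
        print(ce[i].round(),st[i,4],cv2.minAreaRect(P.astype(np.float32)))
# merged cloud rects
A=np.concatenate([cloud(g).reshape(-1,3) for g in(f,s)]); 
def rect(c,R,zlo,zhi):
    q=A[(np.hypot(A[:,0]-c[0],A[:,1]-c[1])<R)&(A[:,2]>zlo)&(A[:,2]<zhi)][:,:2]*1000
    h=cv2.minAreaRect(q.astype(np.float32)); d=q-q.mean(0); e,v=np.linalg.eigh(d.T@d); l=v[:,1]*np.sign(v[1,1])
    print(len(q),np.round(h[0],1),np.round(h[1],1),round(h[2],1),"pca yaw",round(np.degrees(np.arctan2(-l[0],l[1])),1),q.mean(0).round(1))
rect((.572,-.018),.045,.006,.04);rect((.454,.09),.045,.006,.04)
rect((.457,-.024),.045,.008,.016);rect((.457,-.024),.045,.03,.07);rect((.457,-.024),.04,.055,.075);rect((.457,-.024),.04,.008,.13)
rect((.463,-.13),.04,.04,.08);rect((.376,.261),.045,.006,.03)
for n,g in(("t",f),("s",s)):
    p=proj(g,[[.457,-.024,.05]])[0]; u,v=p.astype(int)
    a=g["img"][v-32:v+32,u-32:u+32]; cv2.imwrite(f"pics/v{n}.png",cv2.resize(a,None,fx=6,fy=6,interpolation=2))
a=np.hstack([cv2.imread("pics/vt.png"),cv2.imread("pics/vs.png")]); cv2.imwrite("pics/v.png",a)
```

```text
top
side
[323. 146.] 514 ((501.0704650878906, -316.425048828125), (146.5830841064453, 57.04199981689453), 88.43687438964844)
[292. 148.] 415 ((587.9365234375, -283.9891357421875), (76.48798370361328, 86.36029052734375), 88.71752166748047)
[513. 270.] 6804 ((3.84649658203125, 28.768707275390625), (296.6305236816406, 282.1700134277344), 0.13436627388000488)
[262. 281.] 1556 ((533.3348999023438, 220.3875274658203), (90.77837371826172, 101.86070251464844), 6.0505051612854)
[254. 319.] 1304 ((523.083984375, 318.49371337890625), (91.26167297363281, 67.366455078125), 5.844194412231445)
606 [571.9 -20.7] [48.2 63.2] 41.8 pca yaw 23.3 [569.9 -17.5]
775 [453.9  89.1] [47.8 61.7] 12.2 pca yaw 13.2 [453.6  91.3]
107 [460.2 -23.8] [45.5 58.7] 14.6 pca yaw 12.4 [458.  -13.3]
264 [455.2 -14.4] [45.2 30.4] 25.2 pca yaw -55.7 [458.6  -9.2]
240 [460.  -15.9] [41.3 39.9] 4.0 pca yaw 88.6 [461.3 -11.3]
952 [459.8 -23.9] [46.3 58.7] 14.6 pca yaw -3.9 [457.1 -17. ]
608 [ 465.4 -129. ] [48.5 46.7] 87.9 pca yaw 2.1 [ 464.6 -126.8]
553 [375.4 260.9] [29.3 70.6] 32.0 pca yaw 33.5 [374.5 262.6]
```

View pics/v.png

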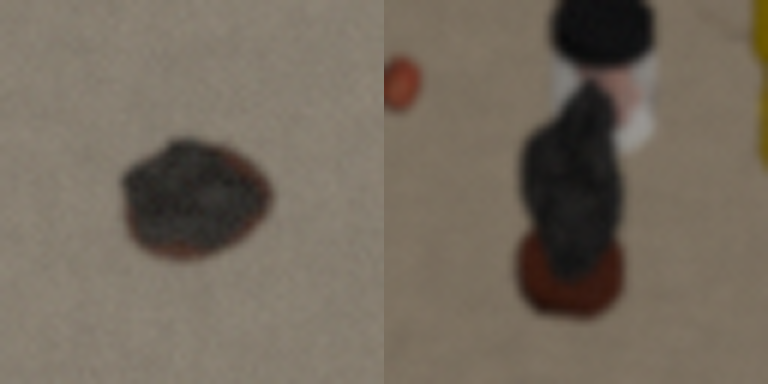

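```bash
cat >> h.py <<'E'
def go(x,y,z,phi):
    "tool-frame moves (cm, deg) from present pose: turn first, then shift in turned axes"
    s=r.read_state(); p=s["eef_pos"]; w,a,b,c=s["orientation"]
    from scipy.spatial.transform import Rotation as R
    M=R.from_quat([a,b,c,w]).as_matrix(); ph=np.degrees(np.arctan2(M[1,0],M[0,0]))
    d=(phi-ph+180)%360-180; t=np.radians(phi)
    xt=np.array([np.cos(t),np.sin(t),0]); yt=np.array([np.sin(t),-np.cos(t),0]); D=np.array([x,y,z])-p
    print("t",round(s["time"],2),"pos",p.round(4),"phi",round(ph,1),"gap",round(s["finger_gap"],4),"zdown",M[:,2].round(3),"F",s["force"].round(1))
    print("turn dr_z",round(-d,1),"then shift cm",np.round([D@xt*100,D@yt*100,-D[2]*100],2))
E
python3 - <<'E'
from h import *
f=dict(np.load("top0.npz")); s=dict(np.load("side0.npz"))
for n,g,zz in(("top",f,.006),("side",s,.007)):
    for nm,c,z in(("slate",(.571,-.019),.009),("river",(.454,.089),.012)):
        p=proj(g,[[*c,z]])[0].astype(int); u,v=p; R=20
        L=cv2.cvtColor(g["img"],cv2.COLOR_BGR2LAB).astype(float)[v-R:v+R,u-R:u+R]
        bg=np.median(np.r_[L[:4].reshape(-1,3),L[-4:].reshape(-1,3)],0); d=np.linalg.norm(L-bg,axis=2)
        d8=np.clip(d*4,0,255).astype(np.uint8); t,m=cv2.threshold(d8,0,255,cv2.THRESH_OTSU)
        k,lab,st,ce=cv2.connectedComponentsWithStats(m); i=lab[R,R]
        c2=cv2.findContours((lab==i).astype(np.uint8),0,1)[0][0].reshape(-1,2)+[u-R,v-R]
        P=(cast(g,c2,z)[:,:2]*1000).astype(np.float32); e=cv2.fitEllipse(P); q=cv2.minAreaRect(P)
        print(n,nm,np.round(e[0],1),np.round(e[1],1),round(e[2],1),"|",np.round(q[0]),np.round(q[1]),round(q[2],1))
C=cloud(f); m=(C[...,0]>.56)&(C[...,0]<.75)&(C[...,1]>-.2)&(C[...,1]<.0)&(C[...,2]>.03)
q=C[m]; print("red",q[:,0].min(),q[q[:,0]<.66][:,1].max(),np.percentile(q[:,2],[50,90,99]),q[q[:,0]<.63].max(0))
print("tips",r.tips_ahead); go(.460,-.024,.25,104.6)
E
```

```text
top slate [570.6 -19.5] [42.3 62.3] 25.4 | [570. -19.] [59. 46.] 89.1
top river [457.7  90.6] [107.9 109.2] 135.7 | [458.  91.] [93. 92.] 89.2
side slate [572.4 -18.6] [40.5 66.8] 22.6 | [574. -19.] [45. 66.] 46.2
side river [457.3  81.8] [107.4 151.2] 12.3 | [458.  83.] [ 95. 128.] 10.8
red 0.6097273496206613 -0.058910541347619694 [0.05614204 0.0598577  0.06168375] [ 0.62992843 -0.07177882  0.06155042]
tips 0.022
t 0.1 pos [ 0.1368 -0.5065  0.2527] phi 15.1 gap 0.0857 zdown [-0.     0.001 -1.   ] F [0.6 0.7 0.3]
turn dr_z -89.5 then shift cm [38.55 43.44  0.27]
```

move_arm --targets '[{"dr":[0,0,-8.5],"hand":-1},{"dr":[0,0,-8.5],"hand":-1},{"dr":[0,0,-8.5],"hand":-1},{"dr":[0,0,-8.5],"hand":-1},{"dr":[0,0,-8.5],"hand":-1},{"dr":[0,0,-8.5],"hand":-1},{"dr":[0,0,-8.5],"hand":-1},{"dr":[0,0,-8.5],"hand":-1},{"dr":[0,0,-8.5],"hand":-1},{"dr":[0,0,-8.5],"hand":-1}]' --force 40

```text
schema error: expected keys xyz, dr, hand
```

```bash
python3 -c "
from h import *
go(.460,-.024,.25,104.6)"
```

```text
t 0.1 pos [ 0.1368 -0.5065  0.2527] phi 15.1 gap 0.0857 zdown [-0.     0.001 -1.   ] F [0.6 0.7 0.3]
turn dr_z -89.5 then shift cm [38.55 43.44  0.27]
```

move_arm --targets '[{"xyz":[0,0,0],"dr":[0,0,-8.5],"hand":-1},{"xyz":[0,0,0],"dr":[0,0,-8.5],"hand":-1},{"xyz":[0,0,0],"dr":[0,0,-8.5],"hand":-1},{"xyz":[0,0,0],"dr":[0,0,-8.5],"hand":-1},{"xyz":[0,0,0],"dr":[0,0,-8.5],"hand":-1},{"xyz":[0,0,0],"dr":[0,0,-8.5],"hand":-1},{"xyz":[0,0,0],"dr":[0,0,-8.5],"hand":-1},{"xyz":[0,0,0],"dr":[0,0,-8.5],"hand":-1},{"xyz":[0,0,0],"dr":[0,0,-8.5],"hand":-1},{"xyz":[0,0,0],"dr":[0,0,-8.5],"hand":-1}]' --force 40

```text
time: 1.1
eef_pos: [0.1368, -0.5066, 0.2529]
orientation: [-0.0, 0.64, 0.769, 0.0]
force: [-0.7, -0.5, -0.5]
finger_gap: 0.0856
```

```bash
python3 -c "
from h import *
go(.460,-.024,.25,104.6); print(r.read_state()['qpos'])"
```

```text
t 1.1 pos [ 0.1368 -0.5066  0.2529] phi 100.5 gap 0.0856 zdown [-0.     0.001 -1.   ] F [-0.7 -0.5 -0.5]
turn dr_z -4.1 then shift cm [38.55 43.44  0.29]
[-1.30698852e+00  2.38544705e-01 -1.39887622e-02  1.31921404e+00
  1.63460929e-05  8.11458556e-02]
```

move_arm --targets '[{"xyz":[0,0,0],"dr":[0,0,-4.1],"hand":-1},{"xyz":[3.2,3.6,0],"dr":[0,0,0],"hand":-1},{"xyz":[3.2,3.6,0],"dr":[0,0,0],"hand":-1},{"xyz":[3.2,3.6,0],"dr":[0,0,0],"hand":-1},{"xyz":[3.2,3.6,0],"dr":[0,0,0],"hand":-1},{"xyz":[3.2,3.6,0],"dr":[0,0,0],"hand":-1},{"xyz":[3.2,3.6,0],"dr":[0,0,0],"hand":-1},{"xyz":[3.2,3.6,0],"dr":[0,0,0],"hand":-1},{"xyz":[3.2,3.6,0],"dr":[0,0,0],"hand":-1},{"xyz":[3.2,3.6,0],"dr":[0,0,0],"hand":-1}]'

```text
time: 2.1
eef_pos: [0.3808, -0.1462, 0.2533]
orientation: [0.0, 0.614, 0.789, 0.0]
force: [0.5, -1.0, -0.8]
finger_gap: 0.0853
```

```bash
python3 -c "
from h import *
go(.460,-.024,.16,104.6)"
```

```text
t 2.1 pos [ 0.3808 -0.1462  0.2533] phi 104.2 gap 0.0853 zdown [ 0. -0. -1.] F [ 0.5 -1.  -0.8]
turn dr_z -0.4 then shift cm [ 9.83 10.74  9.33]
```

move_arm --targets '[{"xyz":[3.2,3.6,0],"dr":[0,0,0],"hand":-1},{"xyz":[3.2,3.6,0],"dr":[0,0,0],"hand":-1},{"xyz":[3.2,3.6,0],"dr":[0,0,0],"hand":-1},{"xyz":[0.2,0,2],"dr":[0,0,0],"hand":-1},{"xyz":[0,0,3],"dr":[0,0,0],"hand":-1},{"xyz":[0,0,3],"dr":[0,0,0],"hand":-1},{"xyz":[0,0,1.3],"dr":[0,0,0],"hand":-1},{"xyz":[0,0,0],"dr":[0,0,0],"hand":-1}]'

```text
time: 2.9
eef_pos: [0.4594, -0.0264, 0.1583]
orientation: [-0.002, 0.614, 0.789, -0.001]
force: [0.0, -0.4, 0.5]
finger_gap: 0.0852
```

```bash
python3 -c "
from h import *
go(.460,-.024,.065,104.6)
for n in('top','side'):
    f=grab_frame(n); cv2.imwrite('pics/%s1.png'%n,f['img'])
u=cv2.imread('pics/side1.png')[100:300,200:460];v=cv2.imread('pics/top1.png')[100:300,200:460]
cv2.imwrite('pics/a1.png',cv2.resize(np.hstack([u,v]),(795,306)))"
```

```text
t 2.9 pos [ 0.4594 -0.0264  0.1583] phi 104.2 gap 0.0852 zdown [-0.004  0.    -1.   ] F [ 0.  -0.4  0.5]
turn dr_z -0.4 then shift cm [0.21 0.12 9.33]
```

View pics/a1.png

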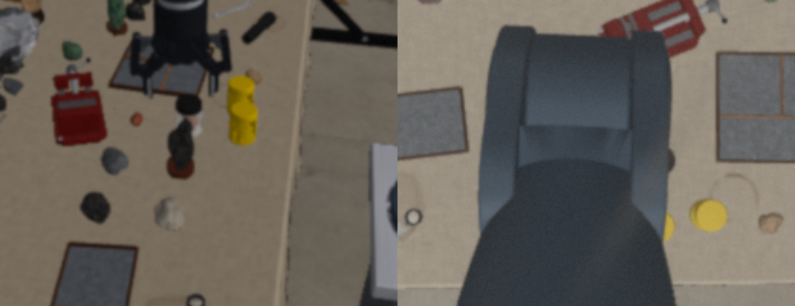

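move_arm --targets '[{"xyz":[0.2,0.1,3],"dr":[0,0,-0.4],"hand":-1},{"xyz":[0,0,3],"dr":[0,0,0],"hand":-1},{"xyz":[0,0,2.2],"dr":[0,0,0],"hand":-1},{"xyz":[0,0,1],"dr":[0,0,0],"hand":-1},{"xyz":[0,0,0],"dr":[0,0,0],"hand":0.2},{"xyz":[0,0,0],"dr":[0,0,0],"hand":0.5},{"xyz":[0,0,0],"dr":[0,0,0],"hand":1},{"xyz":[0,0,0],"dr":[0,0,0],"hand":1},{"xyz":[0,0,0],"dr":[0,0,0],"hand":1},{"xyz":[0,0,0],"dr":[0,0,0],"hand":1}]'

```text
time: 4.0
eef_pos: [0.4621, -0.0245, 0.0697]
orientation: [0.001, 0.612, 0.791, 0.001]
force: [-1.3, 0.2, 6.7]
finger_gap: 0.0402
```

```bash
python3 -c "
from h import *
go(.460,-.024,.065,104.6)"
```

```text
t 4.0 pos [ 0.4621 -0.0245  0.0697] phi 104.6 gap 0.0402 zdown [ 0.002 -0.    -1.   ] F [-1.3  0.2  6.7]
turn dr_z 0.0 then shift cm [ 0.1  -0.19  0.47]
```

move_arm --targets '[{"xyz":[0,0,-0.5],"dr":[0,0,0],"hand":1},{"xyz":[0,0,-1],"dr":[0,0,0],"hand":1},{"xyz":[0,0,-1.5],"dr":[0,0,0],"hand":1},{"xyz":[0,0,0],"dr":[0,0,0],"hand":1}]' --force 60

```text
time: 4.4
eef_pos: [0.4626, -0.0244, 0.1004]
orientation: [0.001, 0.611, 0.791, 0.001]
force: [1.1, 0.1, -3.7]
finger_gap: 0.0393
```

```bash
python3 -c "
from h import *
go(.460,-.024,.23,96)
for n in('side',):
    f=grab_frame(n); cv2.imwrite('pics/%s2.png'%n,f['img'])
u=cv2.imread('pics/side2.png')[80:260,220:420]
cv2.imwrite('pics/a2.png',cv2.resize(u,(660,594)))"
```

```text
t 4.4 pos [ 0.4626 -0.0244  0.1004] phi 104.6 gap 0.0393 zdown [ 0.003 -0.    -1.   ] F [ 1.1  0.1 -3.7]
turn dr_z 8.6 then shift cm [  0.07  -0.26 -12.96]
```

View pics/a2.png

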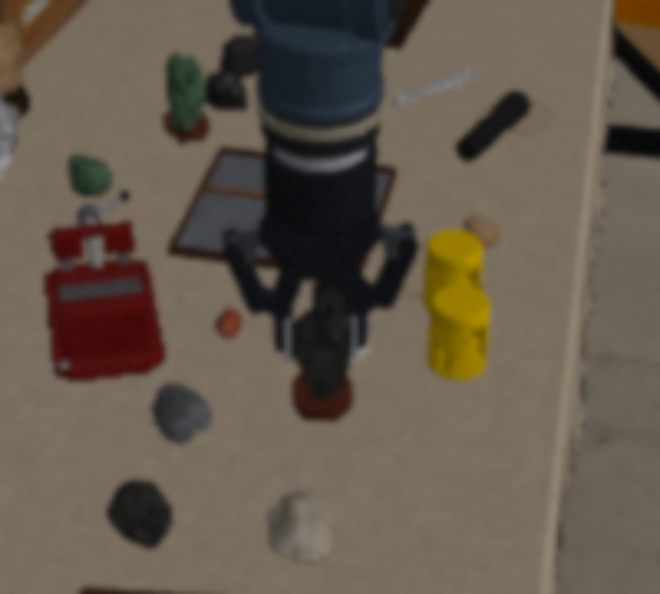

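```bash
python3 -c "
from h import *
go(.523,.319,.17,96)"
```

```text
t 4.45 pos [ 0.4622 -0.0244  0.0994] phi 104.6 gap 0.04 zdown [ 0.002  0.    -1.   ] F [ 0.9 -0.5 -3.5]
turn dr_z 8.6 then shift cm [33.51  9.64 -7.06]
```

move_arm --targets '[{"xyz":[0,0,-2.5],"dr":[0,0,0],"hand":1},{"xyz":[0,0,-2.5],"dr":[0,0,4.3],"hand":1},{"xyz":[0,0,-2],"dr":[0,0,4.3],"hand":1},{"xyz":[2,0.6,0],"dr":[0,0,0],"hand":1},{"xyz":[3.5,1,0],"dr":[0,0,0],"hand":1},{"xyz":[3.5,1,0],"dr":[0,0,0],"hand":1},{"xyz":[3.5,1,0],"dr":[0,0,0],"hand":1},{"xyz":[3.5,1,0],"dr":[0,0,0],"hand":1},{"xyz":[3.5,1,0],"dr":[0,0,0],"hand":1},{"xyz":[3.5,1,0],"dr":[0,0,0],"hand":1}]'

```text
time: 5.45
eef_pos: [0.5026, 0.2128, 0.1676]
orientation: [-0.0, 0.669, 0.743, -0.0]
force: [0.8, -0.6, -3.4]
finger_gap: 0.0394
```

move_arm --targets '[{"xyz":[3.5,1,0],"dr":[0,0,0],"hand":1},{"xyz":[3,1,0],"dr":[0,0,0],"hand":1},{"xyz":[2,0.8,0],"dr":[0,0,0],"hand":1},{"xyz":[1,0.3,0],"dr":[0,0,0],"hand":1},{"xyz":[0,0,0],"dr":[0,0,0],"hand":1},{"xyz":[0,0,0],"dr":[0,0,0],"hand":1}]'

```text
time: 6.05
eef_pos: [0.5233, 0.3081, 0.1679]
orientation: [-0.0, 0.669, 0.743, -0.001]
force: [0.3, -0.9, -3.9]
finger_gap: 0.0395
```

```bash
python3 -c "
from h import *
go(.523,.319,.074,96)
for n in('top','side'):
    f=grab_frame(n); cv2.imwrite('pics/%s3.png'%n,f['img'])
u=cv2.imread('pics/side3.png')[150:350,200:460];v=cv2.imread('pics/top3.png')[90:290,110:370]
cv2.imwrite('pics/a3.png',cv2.resize(np.hstack([u,v]),(795,306)))"
```

```text
t 6.05 pos [0.5233 0.3081 0.1679] phi 96.0 gap 0.0395 zdown [-0.001 -0.001 -1.   ] F [ 0.3 -0.9 -3.9]
turn dr_z 0.0 then shift cm [1.09 0.08 9.39]
```

View pics/a3.png

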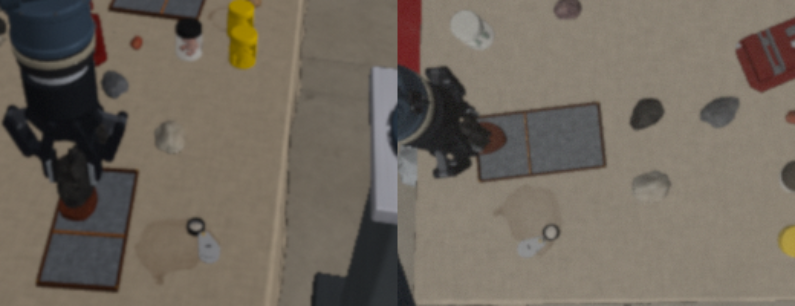

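move_arm --targets '[{"xyz":[1.1,0.1,1],"dr":[0,0,0],"hand":1},{"xyz":[0,0,2.5],"dr":[0,0,0],"hand":1},{"xyz":[0,0,2.5],"dr":[0,0,0],"hand":1},{"xyz":[0,0,2],"dr":[0,0,0],"hand":1},{"xyz":[0,0,0.5],"dr":[0,0,0],"hand":1},{"xyz":[0,0,0],"dr":[0,0,0],"hand":1},{"xyz":[0,0,0],"dr":[0,0,0],"hand":1}]'

```text
time: 6.85
eef_pos: [0.5241, 0.3204, 0.0842]
orientation: [0.0, 0.669, 0.743, 0.001]
force: [0.0, 0.4, -3.0]
finger_gap: 0.0396
```

```bash
python3 -c "
from h import *
go(.523,.319,.074,96)
f=grab_frame('side'); cv2.imwrite('pics/a4.png',cv2.resize(f['img'][200:350,200:320],(640,800)[:2],interpolation=2)[:600] if 0 else cv2.resize(f['img'][200:350,190:350],(640,600),interpolation=2))"
```

```text
t 6.85 pos [0.5241 0.3204 0.0842] phi 96.0 gap 0.0396 zdown [ 0.001  0.001 -1.   ] F [ 0.   0.4 -3. ]
turn dr_z 0.0 then shift cm [-0.13 -0.12  1.02]
```

View pics/a4.png

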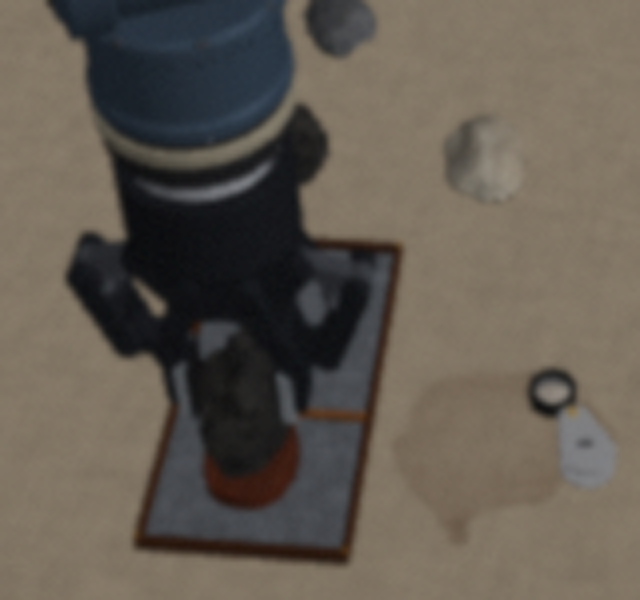

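move_arm --targets '[{"xyz":[-0.1,-0.1,0.4],"dr":[0,0,0],"hand":1},{"xyz":[0,0,0.3],"dr":[0,0,0],"hand":1},{"xyz":[0,0,0.2],"dr":[0,0,0],"hand":1},{"xyz":[0,0,0],"dr":[0,0,0],"hand":1},{"xyz":[0,0,0],"dr":[0,0,0],"hand":1}]'

```text
time: 7.4
eef_pos: [0.5227, 0.319, 0.0744]
orientation: [-0.0, 0.669, 0.743, 0.0]
force: [-0.1, 0.7, -3.8]
finger_gap: 0.0395
```

move_arm --targets '[{"xyz":[0,0,0.1],"dr":[0,0,0],"hand":1},{"xyz":[0,0,0.1],"dr":[0,0,0],"hand":1},{"xyz":[0,0,0],"dr":[0,0,0],"hand":1}]'

```text
time: 7.7
eef_pos: [0.5228, 0.3189, 0.0739]
orientation: [0.0, 0.669, 0.743, 0.001]
force: [-3.9, -2.3, 11.4]
finger_gap: 0.0392
```

move_arm --targets '[{"xyz":[0,0,0],"dr":[0,0,0],"hand":-0.1},{"xyz":[0,0,0],"dr":[0,0,0],"hand":-0.4},{"xyz":[0,0,0],"dr":[0,0,0],"hand":-0.8},{"xyz":[0,0,0],"dr":[0,0,0],"hand":-0.8},{"xyz":[0,0,-2],"dr":[0,0,0],"hand":-0.8},{"xyz":[0,0,-4],"dr":[0,0,0],"hand":-0.8},{"xyz":[0,0,-5],"dr":[0,0,0],"hand":-0.8},{"xyz":[0,0,-3],"dr":[0,0,0],"hand":-0.8}]' --force 40

```text
time: 8.5
eef_pos: [0.5234, 0.3194, 0.2158]
orientation: [0.0, 0.669, 0.743, 0.002]
force: [0.3, 0.1, -0.6]
finger_gap: 0.0769
```

```bash
python3 -c "
from h import *
go(.370,.267,.12,122)
f=grab_frame('side'); cv2.imwrite('pics/a5.png',cv2.resize(f['img'][200:350,190:350],(640,600),interpolation=2))"
```

```text
t 8.5 pos [0.5234 0.3194 0.2158] phi 96.0 gap 0.0769 zdown [ 0.003  0.002 -1.   ] F [ 0.3  0.1 -0.6]
turn dr_z -26.0 then shift cm [  3.68 -15.78   9.58]
```

View pics/a5.png

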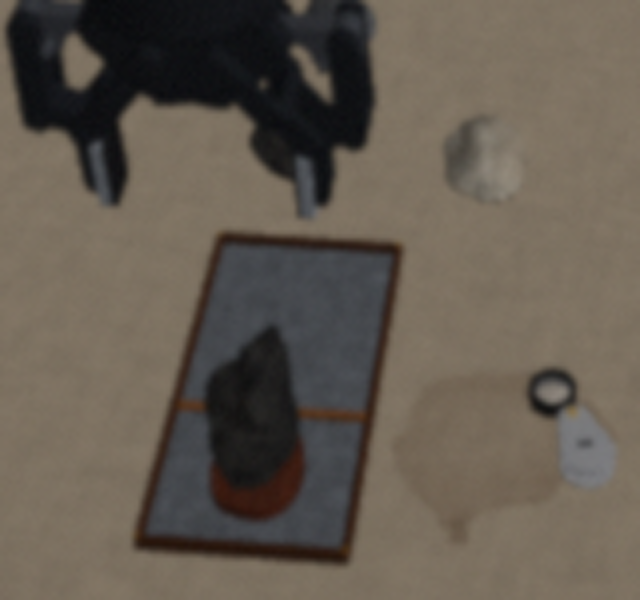

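move_arm --targets '[{"xyz":[0,0,0],"dr":[0,0,-8.5],"hand":-0.3},{"xyz":[0,0,0],"dr":[0,0,-8.5],"hand":-0.3},{"xyz":[0,0,0],"dr":[0,0,-8.5],"hand":-0.3},{"xyz":[0,0,0],"dr":[0,0,-0.5],"hand":-0.3},{"xyz":[0.9,-4,0],"dr":[0,0,0],"hand":-0.3},{"xyz":[0.9,-4,0],"dr":[0,0,0],"hand":-0.3},{"xyz":[0.9,-4,2],"dr":[0,0,0],"hand":-0.3},{"xyz":[1,-3.8,3],"dr":[0,0,0],"hand":-0.3},{"xyz":[0,0,4.5],"dr":[0,0,0],"hand":-0.3},{"xyz":[0,0,0],"dr":[0,0,0],"hand":-0.3}]'

```text
time: 9.55
eef_pos: [0.3658, 0.2646, 0.1139]
orientation: [-0.001, 0.486, 0.874, -0.003]
force: [-0.1, 0.3, 0.8]
finger_gap: 0.0555
```

```bash
python3 -c "
from h import *
go(.370,.267,.028,122)
f=grab_frame('side'); cv2.imwrite('pics/a6.png',cv2.resize(f['img'][200:350,240:400],(640,600),interpolation=2))"
```

```text
t 9.55 pos [0.3658 0.2646 0.1139] phi 121.8 gap 0.0555 zdown [-0.006 -0.004 -1.   ] F [-0.1  0.3  0.8]
turn dr_z -0.2 then shift cm [-0.01  0.48  8.59]
```

View pics/a6.png

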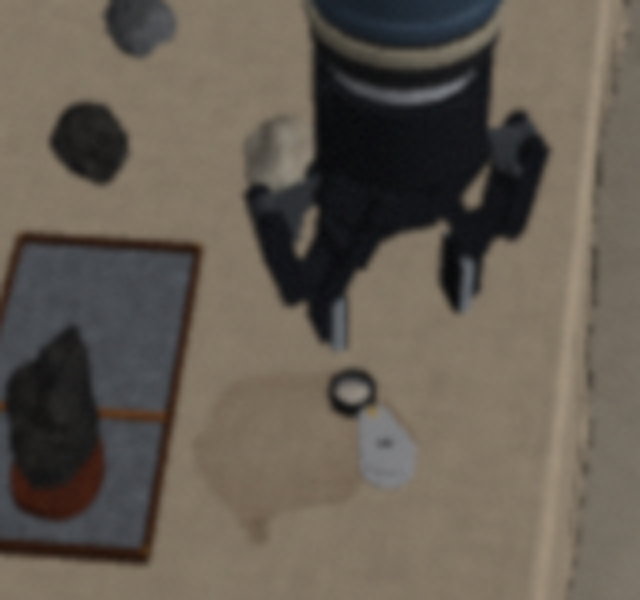

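move_arm --targets '[{"xyz":[0,0.4,3],"dr":[0,0,0],"hand":-0.3},{"xyz":[0,0,3],"dr":[0,0,0],"hand":-0.3},{"xyz":[0,0,1],"dr":[0,0,0],"hand":-0.3},{"xyz":[0,0,0],"dr":[0,0,0],"hand":-0.3},{"xyz":[0,0,0],"dr":[0,0,0],"hand":-0.3}]'

```text
time: 10.1
eef_pos: [0.3736, 0.2694, 0.0487]
orientation: [0.0, 0.485, 0.874, 0.001]
force: [0.6, -0.3, 0.3]
finger_gap: 0.0552
```

```bash
python3 -c "
from h import *
go(.370,.267,.024,122)
f=grab_frame('side'); cv2.imwrite('pics/a7.png',cv2.resize(f['img'][240:340,280:380],(600,600),interpolation=2))"
```

```text
t 10.1 pos [0.3736 0.2694 0.0487] phi 122.0 gap 0.0552 zdown [ 0.001  0.001 -1.   ] F [ 0.6 -0.3  0.3]
turn dr_z -0.0 then shift cm [-0.01 -0.43  2.47]
```

View pics/a7.png

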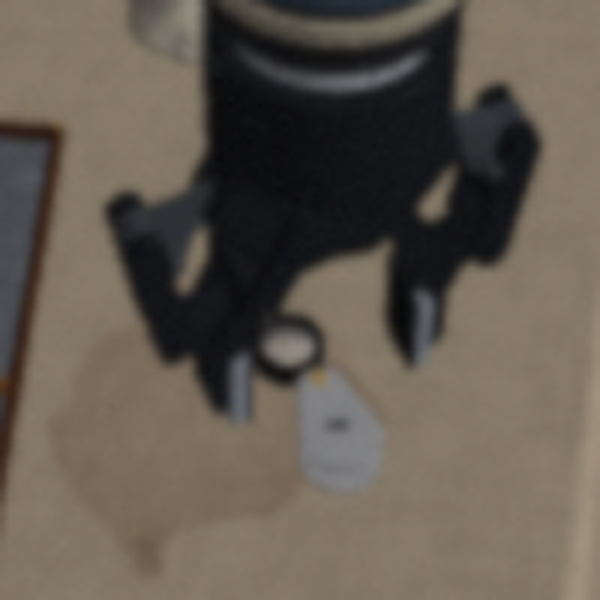

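move_arm --targets '[{"xyz":[0,-0.4,1.2],"dr":[0,0,0],"hand":-0.3},{"xyz":[0,0,0.8],"dr":[0,0,0],"hand":-0.3},{"xyz":[0,0,0.4],"dr":[0,0,0],"hand":-0.3},{"xyz":[0,0,0],"dr":[0,0,0],"hand":-0.3},{"xyz":[0,0,0],"dr":[0,0,0],"hand":0},{"xyz":[0,0,0],"dr":[0,0,0],"hand":0.3},{"xyz":[0,0,0],"dr":[0,0,0],"hand":0.6},{"xyz":[0,0,0],"dr":[0,0,0],"hand":1},{"xyz":[0,0,0],"dr":[0,0,0],"hand":1},{"xyz":[0,0,0],"dr":[0,0,0],"hand":1}]'

```text
time: 11.15
eef_pos: [0.3694, 0.267, 0.024]
orientation: [0.0, 0.485, 0.875, 0.001]
force: [-0.6, -0.8, 7.5]
finger_gap: 0.0217
```

```bash
python3 -c "
from h import *
go(.370,.267,.024,122)
f=grab_frame('side'); cv2.imwrite('pics/a8.png',cv2.resize(f['img'][240:340,280:380],(600,600),interpolation=2))"
```

```text
t 11.15 pos [0.3694 0.267  0.024 ] phi 122.0 gap 0.0217 zdown [ 0.001  0.001 -1.   ] F [-0.6 -0.8  7.5]
turn dr_z 0.0 then shift cm [-0.03  0.05  0.  ]
```

View pics/a8.png

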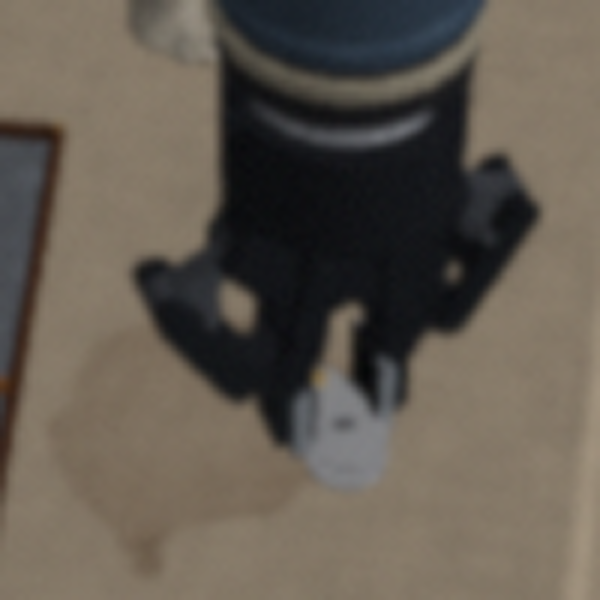

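move_arm --targets '[{"xyz":[0,0,0],"dr":[0,0,0],"hand":0.2},{"xyz":[0,0,0],"dr":[0,0,0],"hand":0.0},{"xyz":[0,0,-0.1],"dr":[0,0,0],"hand":0.0},{"xyz":[0.6,0,0],"dr":[0,0,0],"hand":0.0},{"xyz":[0,0,0],"dr":[0,0,0],"hand":0},{"xyz":[0,0,0],"dr":[0,0,0],"hand":0.3},{"xyz":[0,0,0],"dr":[0,0,0],"hand":0.6},{"xyz":[0,0,0],"dr":[0,0,0],"hand":1},{"xyz":[0,0,0],"dr":[0,0,0],"hand":1},{"xyz":[0,0,0],"dr":[0,0,0],"hand":1}]'

```text
time: 12.2
eef_pos: [0.3659, 0.2718, 0.0246]
orientation: [-0.0, 0.485, 0.875, 0.0]
force: [-1.0, -0.0, 5.5]
finger_gap: 0.0233
```

```bash
python3 -c "
from h import *
go(.370,.267,.024,122)
f=grab_frame('side'); cv2.imwrite('pics/a9.png',cv2.resize(f['img'][240:340,280:380],(600,600),interpolation=2))"
```

```text
t 12.2 pos [0.3659 0.2718 0.0246] phi 122.0 gap 0.0233 zdown [-0.     0.001 -1.   ] F [-1.  -0.   5.5]
turn dr_z 0.0 then shift cm [-0.63  0.1   0.06]
```

View pics/a9.png

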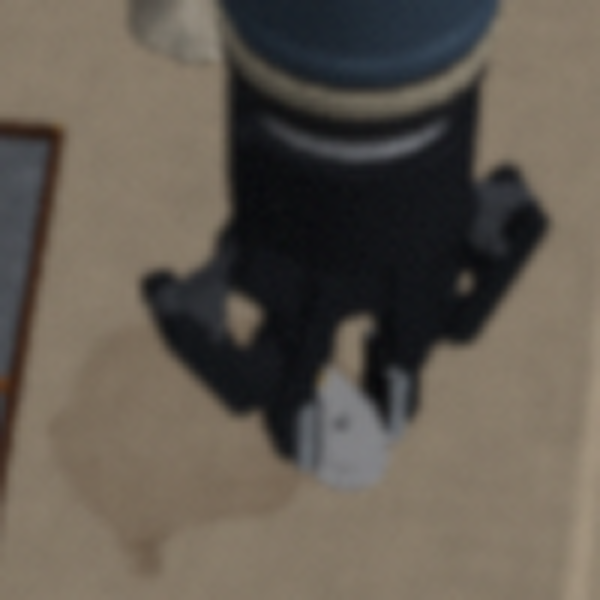

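move_arm --targets '[{"xyz":[0,0,0],"dr":[0,0,0],"hand":1},{"xyz":[0,0,-0.5],"dr":[0,0,0],"hand":1},{"xyz":[0,0,-1],"dr":[0,0,0],"hand":1},{"xyz":[0,0,-1],"dr":[0,0,0],"hand":1},{"xyz":[0,0,0],"dr":[0,0,0],"hand":1}]' --force 60

```text
time: 12.75
eef_pos: [0.3668, 0.2723, 0.0509]
orientation: [0.001, 0.485, 0.875, 0.001]
force: [-1.1, 0.2, -0.6]
finger_gap: 0.0224
```

```bash
python3 -c "
from h import *
go(.50,-.314,.024,88.5)
f=grab_frame('side'); cv2.imwrite('pics/a10.png',cv2.resize(f['img'][220:340,280:400],(600,600),interpolation=2))"
```

```text
t 12.75 pos [0.3668 0.2723 0.0509] phi 122.0 gap 0.0224 zdown [ 0.002  0.002 -1.   ] F [-1.1  0.2 -0.6]
turn dr_z 33.5 then shift cm [-58.26  14.85   2.69]
```

View pics/a10.png

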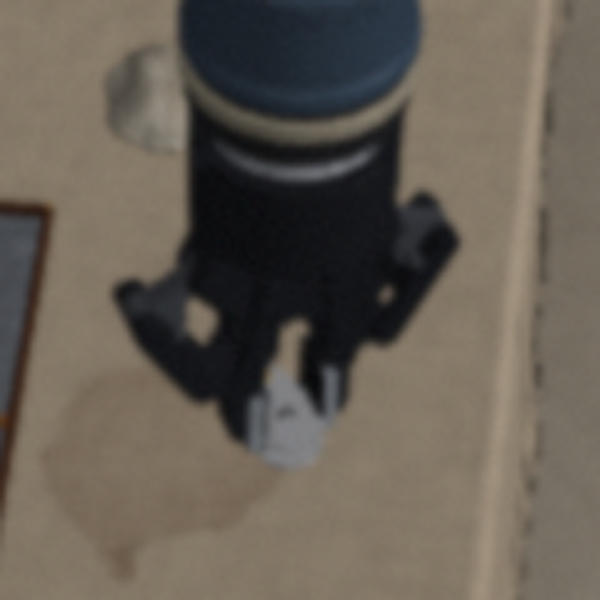

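move_arm --targets '[{"xyz":[0,0,-2.5],"dr":[0,0,0],"hand":1},{"xyz":[0,0,-2.5],"dr":[0,0,8.4],"hand":1},{"xyz":[0,0,-2.5],"dr":[0,0,8.4],"hand":1},{"xyz":[0,0,-2.5],"dr":[0,0,8.4],"hand":1},{"xyz":[0,0,0],"dr":[0,0,8.3],"hand":1},{"xyz":[-2.5,0.7,0],"dr":[0,0,0],"hand":1},{"xyz":[-4,1,0],"dr":[0,0,0],"hand":1},{"xyz":[-4,1,0],"dr":[0,0,0],"hand":1},{"xyz":[-4,1,0],"dr":[0,0,0],"hand":1},{"xyz":[-4,1,0],"dr":[0,0,0],"hand":1}]'

```text
time: 13.8
eef_pos: [0.4081, 0.084, 0.1492]
orientation: [0.0, 0.716, 0.698, 0.0]
force: [1.2, 0.5, 0.2]
finger_gap: 0.0224
```

move_arm --targets '[{"xyz":[-4,1,0],"dr":[0,0,0],"hand":1},{"xyz":[-4,1,0],"dr":[0,0,0],"hand":1},{"xyz":[-4,1,0],"dr":[0,0,0],"hand":1},{"xyz":[-4,1,0],"dr":[0,0,0],"hand":1},{"xyz":[-4,1,0],"dr":[0,0,0],"hand":1},{"xyz":[-4,1,0],"dr":[0,0,0],"hand":1},{"xyz":[-4,1,0],"dr":[0,0,0],"hand":1},{"xyz":[-4,1,0],"dr":[0,0,0],"hand":1},{"xyz":[-2,0.5,0],"dr":[0,0,0],"hand":1},{"xyz":[0,0,0],"dr":[0,0,0],"hand":1}]'

```text
time: 14.8
eef_pos: [0.4846, -0.2592, 0.1486]
orientation: [0.0, 0.717, 0.697, -0.0]
force: [0.1, -0.4, -0.0]
finger_gap: 0.0222
```

```bash
python3 -c "
from h import *
go(.5005,-.300,.06,88.5)
f=grab_frame('side'); cv2.imwrite('pics/a11.png',cv2.resize(f['img'][60:240,240:440],(660,594),interpolation=2))"
```

```text
t 14.8 pos [ 0.4846 -0.2592  0.1486] phi 88.3 gap 0.0222 zdown [-0. -0. -1.] F [ 0.1 -0.4 -0. ]
turn dr_z -0.2 then shift cm [-4.03  1.69  8.86]
```

View pics/a11.png

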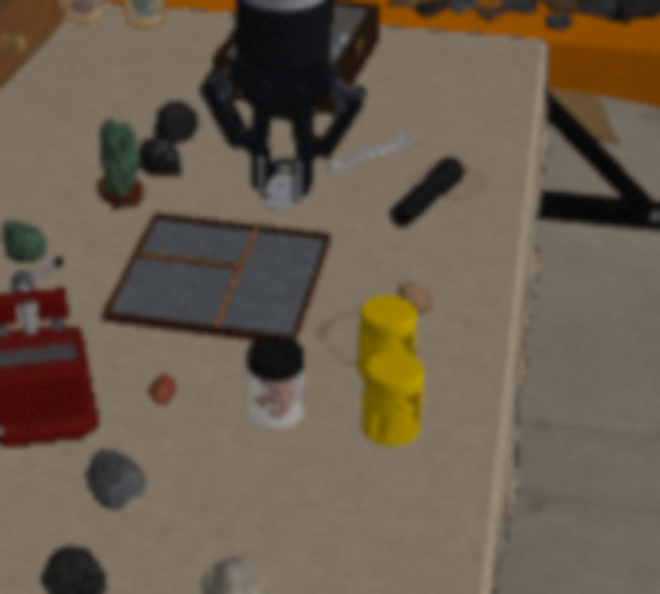

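move_arm --targets '[{"xyz":[-2,0.9,0],"dr":[0,0,0],"hand":1},{"xyz":[-2,0.8,0],"dr":[0,0,0],"hand":1},{"xyz":[0,0,3],"dr":[0,0,0],"hand":1},{"xyz":[0,0,3],"dr":[0,0,0],"hand":1},{"xyz":[0,0,2.8],"dr":[0,0,0],"hand":1},{"xyz":[0,0,0],"dr":[0,0,0],"hand":1},{"xyz":[0,0,0],"dr":[0,0,0],"hand":1},{"xyz":[0,0,0],"dr":[0,0,0],"hand":1}]'

```text
time: 15.65
eef_pos: [0.5011, -0.2969, 0.0629]
orientation: [0.001, 0.716, 0.698, 0.0]
force: [-0.1, -0.5, -0.3]
finger_gap: 0.0223
```

```bash
python3 -c "
from h import *
go(.5005,-.300,.029,88.5)
f=grab_frame('side'); p=proj(f,[[.5005,-.3147,.004],[.5005,-.232,.01],[.467,-.315,.01],[.534,-.315,.01]]);print(p)
cv2.imwrite('pics/a12.png',cv2.resize(f['img'][100:180,250:370],(780,520),interpolation=2))"
```

```text
t 15.65 pos [ 0.5011 -0.2969  0.0629] phi 88.5 gap 0.0223 zdown [ 0.002 -0.001 -1.   ] F [-0.1 -0.5 -0.3]
turn dr_z 0.0 then shift cm [-0.31 -0.05  3.39]
[[322.94361086 145.09002361]
 [317.72338755 159.18124067]
 [334.05829911 144.5291517 ]
 [311.96470812 142.16827478]]
```

View pics/a12.png

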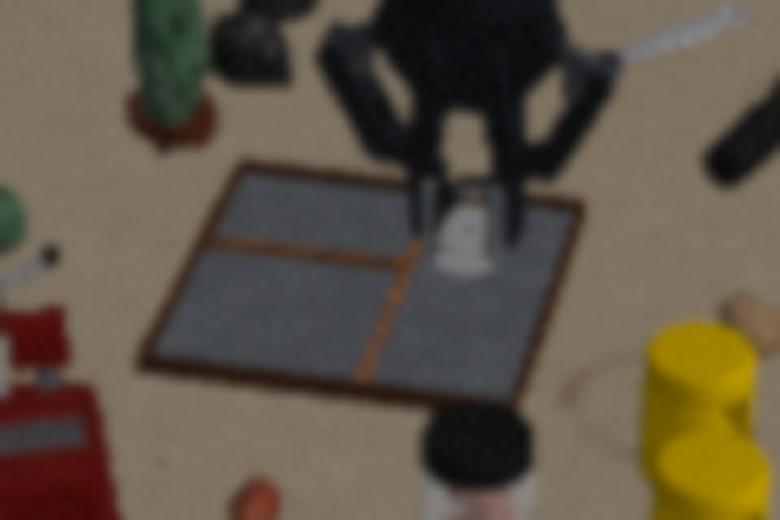

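move_arm --targets '[{"xyz":[-0.2,0,1],"dr":[0,0,0],"hand":1},{"xyz":[0,0,1],"dr":[0,0,0],"hand":1},{"xyz":[0,0,0.7],"dr":[0,0,0],"hand":1},{"xyz":[0,0,0.3],"dr":[0,0,0],"hand":1},{"xyz":[0,0,0],"dr":[0,0,0],"hand":1},{"xyz":[0,0,0],"dr":[0,0,0],"hand":1}]'

```text
time: 16.3
eef_pos: [0.5002, -0.299, 0.0312]
orientation: [-0.0, 0.716, 0.698, 0.0]
force: [0.1, 0.4, -0.5]
finger_gap: 0.0227
```

move_arm --targets '[{"xyz":[0,0,0.1],"dr":[0,0,0],"hand":1},{"xyz":[0,0,0.1],"dr":[0,0,0],"hand":1},{"xyz":[0,0,0.05],"dr":[0,0,0],"hand":1},{"xyz":[0,0,0],"dr":[0,0,0],"hand":1},{"xyz":[0,0,0],"dr":[0,0,0],"hand":1}]'

```text
time: 16.8
eef_pos: [0.5003, -0.299, 0.0289]
orientation: [0.0, 0.716, 0.698, 0.0]
force: [-0.5, 0.4, 0.1]
finger_gap: 0.0223
```

move_arm --targets '[{"xyz":[0,0,0.1],"dr":[0,0,0],"hand":1},{"xyz":[0,0,0],"dr":[0,0,0],"hand":1},{"xyz":[0,0,0],"dr":[0,0,0],"hand":1}]'

```text
time: 17.1
eef_pos: [0.5003, -0.299, 0.0287]
orientation: [0.0, 0.716, 0.698, 0.0]
force: [-1.8, 2.0, 8.4]
finger_gap: 0.0221
```

move_arm --targets '[{"xyz":[0,0,0],"dr":[0,0,0],"hand":0.4},{"xyz":[0,0,0],"dr":[0,0,0],"hand":0.25},{"xyz":[0,0,0],"dr":[0,0,0],"hand":0.25},{"xyz":[0,0,0],"dr":[0,0,0],"hand":0.25},{"xyz":[0,0,-0.5],"dr":[0,0,0],"hand":0.25},{"xyz":[0,0,-1.5],"dr":[0,0,0],"hand":0.25},{"xyz":[0,0,-3],"dr":[0,0,0],"hand":0.25},{"xyz":[0,0,-4],"dr":[0,0,0],"hand":-0.5},{"xyz":[0,0,-4],"dr":[0,0,0],"hand":-0.5},{"xyz":[0,0,0],"dr":[0,0,0],"hand":-0.5}]' --force 40

```text
time: 18.1
eef_pos: [0.5026, -0.3004, 0.1636]
orientation: [0.004, 0.716, 0.698, 0.001]
force: [-0.0, -0.4, -0.3]
finger_gap: 0.0642
```

```bash
python3 -c "
from h import *
go(.571,-.019,.15,115)
f=grab_frame('side');
cv2.imwrite('pics/a13.png',cv2.resize(f['img'][100:200,240:370],(780,600),interpolation=2))"
```

```text
t 18.1 pos [ 0.5026 -0.3004  0.1636] phi 88.5 gap 0.0642 zdown [ 0.008 -0.004 -1.   ] F [-0.  -0.4 -0.3]
turn dr_z -26.5 then shift cm [22.62 18.09  1.36]
```

View pics/a13.png

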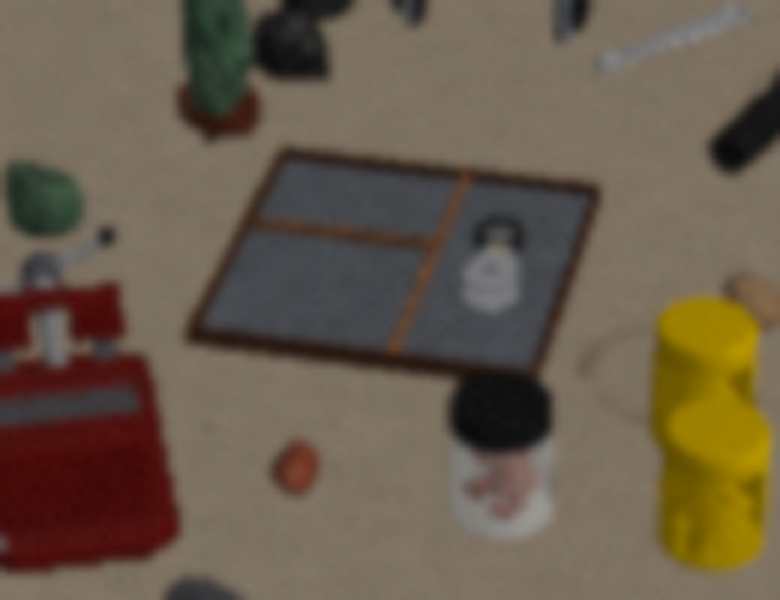

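move_arm --targets '[{"xyz":[0,0,0],"dr":[0,0,-8.5],"hand":-0.55},{"xyz":[0,0,0],"dr":[0,0,-8.5],"hand":-0.55},{"xyz":[0,0,0],"dr":[0,0,-8.5],"hand":-0.55},{"xyz":[0,0,0],"dr":[0,0,-1],"hand":-0.55},{"xyz":[3.8,3,0],"dr":[0,0,0],"hand":-0.55},{"xyz":[3.8,3,0],"dr":[0,0,0],"hand":-0.55},{"xyz":[3.8,3,0],"dr":[0,0,0],"hand":-0.55},{"xyz":[3.8,3,0],"dr":[0,0,0],"hand":-0.55},{"xyz":[3.8,3,0],"dr":[0,0,0],"hand":-0.55},{"xyz":[2.6,2.1,0],"dr":[0,0,0],"hand":-0.55}]'

```text
time: 19.15
eef_pos: [0.5637, -0.0281, 0.1572]
orientation: [-0.001, 0.538, 0.843, -0.0]
force: [0.2, -0.7, 0.2]
finger_gap: 0.0667
```

move_arm --targets '[{"xyz":[0.6,0.8,1.4],"dr":[0,0,0],"hand":-0.55},{"xyz":[0,0,3],"dr":[0,0,0],"hand":-0.55},{"xyz":[0,0,3],"dr":[0,0,0],"hand":-0.55},{"xyz":[0,0,0],"dr":[0,0,0],"hand":-0.55},{"xyz":[0,0,0],"dr":[0,0,0],"hand":-0.55},{"xyz":[0,0,0],"dr":[0,0,0],"hand":-0.55}]'

```text
time: 19.75
eef_pos: [0.5692, -0.0227, 0.0849]
orientation: [0.001, 0.538, 0.843, 0.0]
force: [0.4, -0.8, 1.1]
finger_gap: 0.0658
```

```bash
python3 -c "
from h import *
go(.571,-.019,.024,115)
f=grab_frame('side');
cv2.imwrite('pics/a14.png',cv2.resize(f['img'][140:240,220:350],(780,600),interpolation=2))"
```

```text
t 19.75 pos [ 0.5692 -0.0227  0.0849] phi 114.9 gap 0.0658 zdown [ 0.001 -0.    -1.   ] F [ 0.4 -0.8  1.1]
turn dr_z -0.1 then shift cm [0.26 0.31 6.09]
```

View pics/a14.png

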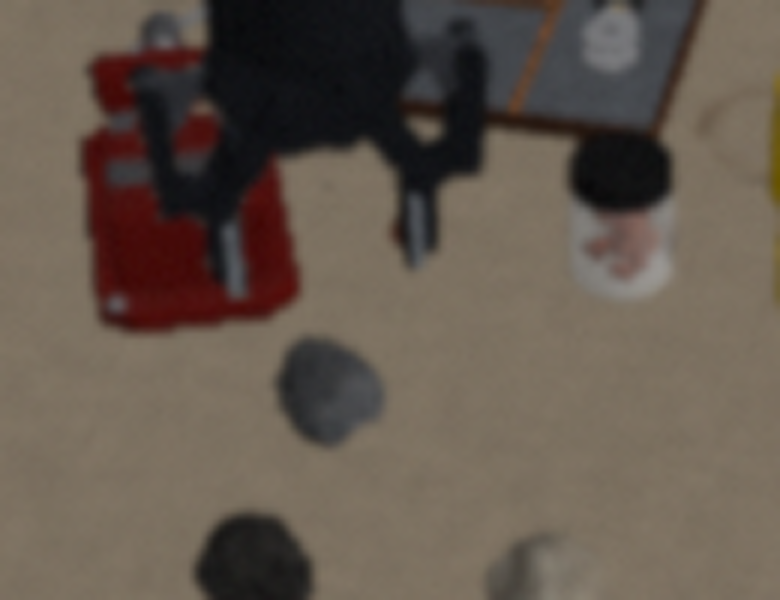

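move_arm --targets '[{"xyz":[0.3,0.3,2],"dr":[0,0,0],"hand":-0.55},{"xyz":[0,0,2],"dr":[0,0,0],"hand":-0.55},{"xyz":[0,0,1.5],"dr":[0,0,0],"hand":-0.55},{"xyz":[0,0,0.6],"dr":[0,0,0],"hand":-0.55},{"xyz":[0,0,0],"dr":[0,0,0],"hand":-0.2},{"xyz":[0,0,0],"dr":[0,0,0],"hand":0.1},{"xyz":[0,0,0],"dr":[0,0,0],"hand":0.4},{"xyz":[0,0,0],"dr":[0,0,0],"hand":1},{"xyz":[0,0,0],"dr":[0,0,0],"hand":1},{"xyz":[0,0,0],"dr":[0,0,0],"hand":1}]'

```text
time: 20.8
eef_pos: [0.5708, -0.0182, 0.0241]
orientation: [0.001, 0.537, 0.843, 0.001]
force: [-0.9, 0.4, 6.5]
finger_gap: 0.0414
```

```bash
python3 -c "
from h import *
go(.571,-.019,.024,115)
f=grab_frame('side');
cv2.imwrite('pics/a15.png',cv2.resize(f['img'][140:240,220:350],(780,600),interpolation=2))"
```

```text
t 20.8 pos [ 0.5708 -0.0182  0.0241] phi 115.0 gap 0.0414 zdown [ 0.002 -0.    -1.   ] F [-0.9  0.4  6.5]
turn dr_z 0.0 then shift cm [-0.08 -0.01  0.01]
```

View pics/a15.png

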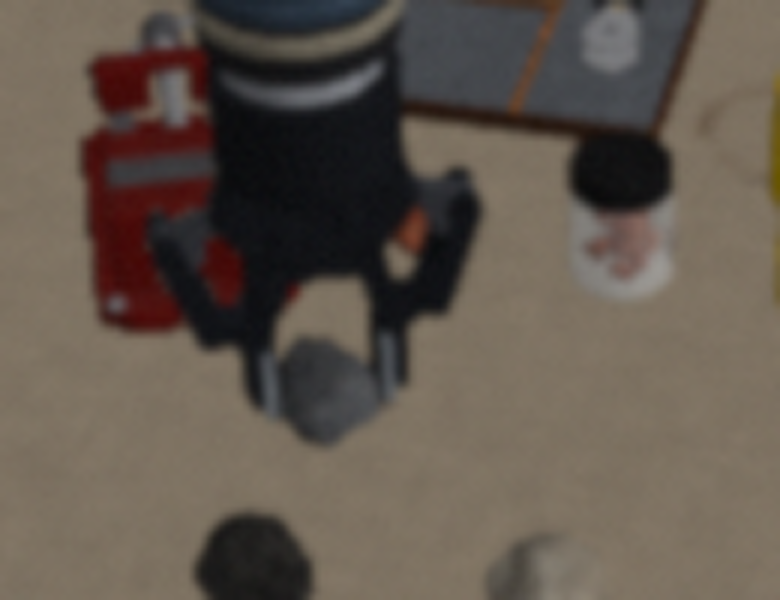

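move_arm --targets '[{"xyz":[0,0,0],"dr":[0,0,0],"hand":1},{"xyz":[0,0,-0.5],"dr":[0,0,0],"hand":1},{"xyz":[0,0,-1],"dr":[0,0,0],"hand":1},{"xyz":[0,0,-1],"dr":[0,0,0],"hand":1},{"xyz":[0,0,0],"dr":[0,0,0],"hand":1}]' --force 60

```text
time: 21.35
eef_pos: [0.5712, -0.0182, 0.0497]
orientation: [0.001, 0.537, 0.843, 0.001]
force: [-0.2, -0.6, -1.9]
finger_gap: 0.0402
```

```bash
python3 -c "
from h import *
go(.5855,-.2825,.12,88.5)
f=grab_frame('side');
cv2.imwrite('pics/a16.png',cv2.resize(f['img'][140:240,220:350],(780,600),interpolation=2))"
```

```text
t 21.35 pos [ 0.5712 -0.0182  0.0497] phi 115.0 gap 0.0402 zdown [ 0.003  0.    -1.   ] F [-0.2 -0.6 -1.9]
turn dr_z 26.5 then shift cm [-26.39   2.13  -7.03]
```

View pics/a16.png

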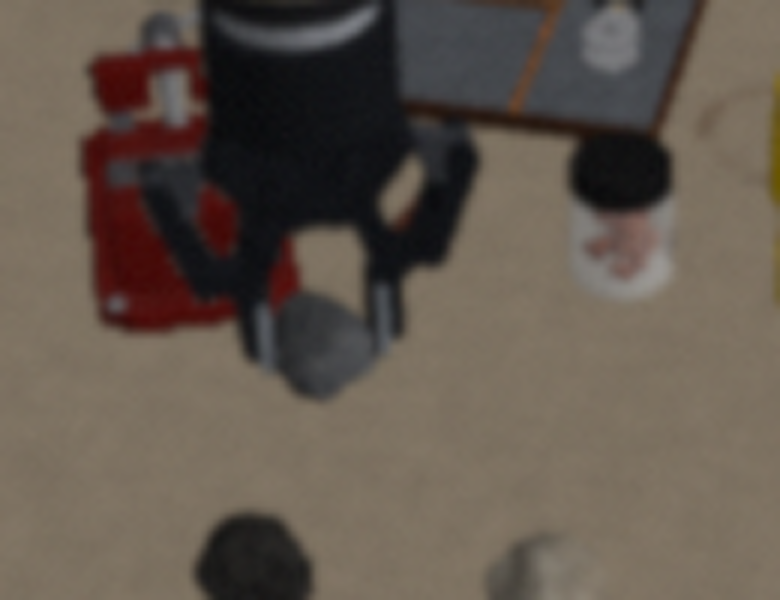

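move_arm --targets '[{"xyz":[0,0,-2.5],"dr":[0,0,0],"hand":1},{"xyz":[0,0,-3],"dr":[0,0,0],"hand":1},{"xyz":[0,0,-3],"dr":[0,0,6.6],"hand":1},{"xyz":[0,0,-3],"dr":[0,0,6.6],"hand":1},{"xyz":[0,0,0],"dr":[0,0,6.6],"hand":1},{"xyz":[0,0,0],"dr":[0,0,6.7],"hand":1},{"xyz":[-2.5,0.2,0],"dr":[0,0,0],"hand":1},{"xyz":[-4,0.3,0],"dr":[0,0,0],"hand":1},{"xyz":[-4,0.3,0],"dr":[0,0,0],"hand":1},{"xyz":[-4,0.3,0],"dr":[0,0,0],"hand":1}]'

```text
time: 22.4
eef_pos: [0.5771, -0.1646, 0.1626]
orientation: [-0.0, 0.716, 0.698, -0.0]
force: [0.4, 0.4, -1.3]
finger_gap: 0.0403
```

move_arm --targets '[{"xyz":[-4,0.4,0],"dr":[0,0,0],"hand":1},{"xyz":[-4,0.4,0],"dr":[0,0,0],"hand":1},{"xyz":[-2.5,0.2,0],"dr":[0,0,0],"hand":1},{"xyz":[-1,0,0],"dr":[0,0,0],"hand":1},{"xyz":[0,0,0],"dr":[0,0,0],"hand":1},{"xyz":[0,0,0],"dr":[0,0,0],"hand":1}]'

```text
time: 23.0
eef_pos: [0.584, -0.2777, 0.1625]
orientation: [-0.001, 0.716, 0.698, 0.0]
force: [0.2, 0.2, -0.7]
finger_gap: 0.0402
```

```bash
python3 -c "
from h import *
go(.5855,-.2825,.06,88.5)"
```

```text
t 23.0 pos [ 0.584  -0.2777  0.1625] phi 88.5 gap 0.0402 zdown [-0.001  0.001 -1.   ] F [ 0.2  0.2 -0.7]
turn dr_z 0.0 then shift cm [-0.48  0.16 10.25]
```

move_arm --targets '[{"xyz":[-0.5,0.1,2],"dr":[0,0,0],"hand":1},{"xyz":[0,0,3],"dr":[0,0,0],"hand":1},{"xyz":[0,0,3],"dr":[0,0,0],"hand":1},{"xyz":[0,0,2.5],"dr":[0,0,0],"hand":1},{"xyz":[0,0,1.5],"dr":[0,0,0],"hand":1},{"xyz":[0,0,0.7],"dr":[0,0,0],"hand":1},{"xyz":[0,0,0.4],"dr":[0,0,0],"hand":1},{"xyz":[0,0,0],"dr":[0,0,0],"hand":1},{"xyz":[0,0,0],"dr":[0,0,0],"hand":1}]'

```text
time: 23.9
eef_pos: [0.5857, -0.2835, 0.0328]
orientation: [0.001, 0.716, 0.698, 0.0]
force: [0.5, -0.3, -0.6]
finger_gap: 0.0401
```

```bash
python3 -c "
from h import *
go(.5855,-.2825,.028,88.5)
f=grab_frame('side');
cv2.imwrite('pics/a17.png',cv2.resize(f['img'][90:190,240:370],(780,600),interpolation=2))"
```

```text
t 23.9 pos [ 0.5857 -0.2835  0.0328] phi 88.5 gap 0.0401 zdown [ 0.001 -0.    -1.   ] F [ 0.5 -0.3 -0.6]
turn dr_z 0.0 then shift cm [ 0.1  -0.02  0.48]
```

View pics/a17.png

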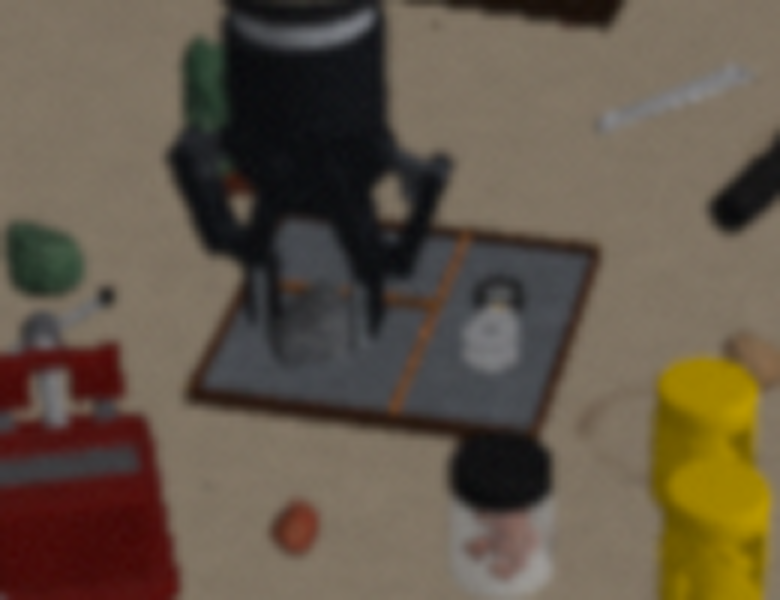

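move_arm --targets '[{"xyz":[0,0,0.2],"dr":[0,0,0],"hand":1},{"xyz":[0,0,0.1],"dr":[0,0,0],"hand":1},{"xyz":[0,0,0],"dr":[0,0,0],"hand":1},{"xyz":[0,0,0],"dr":[0,0,0],"hand":1}]'

```text
time: 24.35
eef_pos: [0.5851, -0.2837, 0.0288]
orientation: [-0.0, 0.716, 0.698, 0.0]
force: [-0.6, -0.3, -2.0]
finger_gap: 0.0401
```

move_arm --targets '[{"xyz":[0,0,0.1],"dr":[0,0,0],"hand":1},{"xyz":[0,0,0],"dr":[0,0,0],"hand":1},{"xyz":[0,0,0],"dr":[0,0,0],"hand":1}]'

```text
time: 24.65
eef_pos: [0.5852, -0.2837, 0.0284]
orientation: [0.0, 0.716, 0.698, 0.0]
force: [-2.3, 1.0, 4.4]
finger_gap: 0.0403
```

Contact. Release (to ~60 mm) and rise.

move_arm --targets '[{"xyz":[0,0,0],"dr":[0,0,0],"hand":-0.1},{"xyz":[0,0,0],"dr":[0,0,0],"hand":-0.3},{"xyz":[0,0,0],"dr":[0,0,0],"hand":-0.3},{"xyz":[0,0,-0.5],"dr":[0,0,0],"hand":-0.3},{"xyz":[0,0,-2],"dr":[0,0,0],"hand":-0.3},{"xyz":[0,0,-4],"dr":[0,0,0],"hand":-0.5},{"xyz":[0,0,-4],"dr":[0,0,0],"hand":-0.55},{"xyz":[0,0,-3],"dr":[0,0,0],"hand":-0.55},{"xyz":[0,0,0],"dr":[0,0,0],"hand":-0.55},{"xyz":[0,0,0],"dr":[0,0,0],"hand":-0.55}]' --force 40

```text
time: 25.65
eef_pos: [0.5855, -0.2838, 0.1637]
orientation: [0.001, 0.716, 0.698, 0.0]
force: [-1.1, 0.9, -0.6]
finger_gap: 0.0664
```

```bash
python3 -c "
from h import *
go(.465,-.130,.15,90)
f=grab_frame('side');
cv2.imwrite('pics/a18.png',cv2.resize(f['img'][90:190,240:370],(780,600),interpolation=2))"
```

```text
t 25.65 pos [ 0.5855 -0.2838  0.1637] phi 88.5 gap 0.0664 zdown [ 0.002 -0.001 -1.   ] F [-1.1  0.9 -0.6]
turn dr_z -1.5 then shift cm [ 15.38 -12.05   1.37]
```

View pics/a18.png

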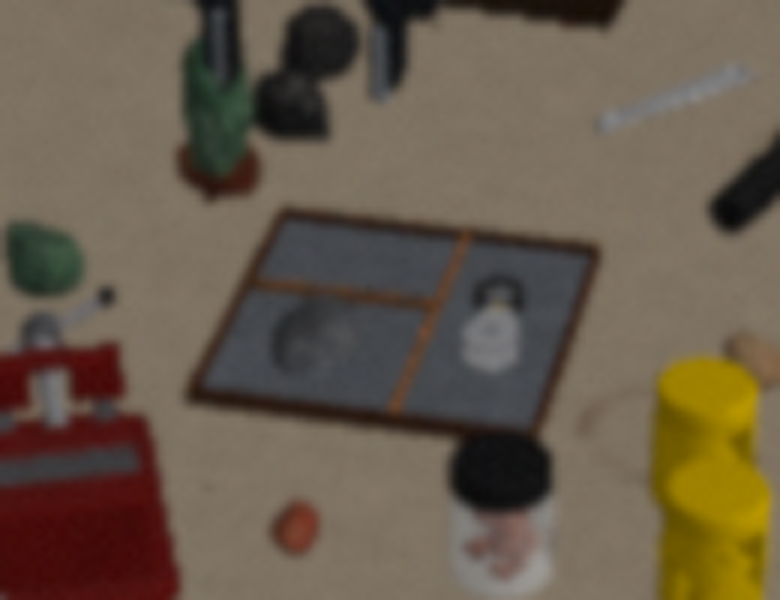

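move_arm --targets '[{"xyz":[2.5,-2,0],"dr":[0,0,0],"hand":-0.55},{"xyz":[3.5,-2.9,0],"dr":[0,0,0],"hand":-0.55},{"xyz":[3.5,-2.9,0],"dr":[0,0,0],"hand":-0.55},{"xyz":[3.5,-2.9,0],"dr":[0,0,0],"hand":-0.55},{"xyz":[2.1,-1.7,0],"dr":[0,0,0],"hand":-0.55},{"xyz":[0,0,2],"dr":[0,0,0],"hand":-0.55},{"xyz":[0,0,2],"dr":[0,0,0],"hand":-0.55},{"xyz":[0,0,0],"dr":[0,0,0],"hand":-0.55},{"xyz":[0,0,0],"dr":[0,0,0],"hand":-0.55},{"xyz":[0,0,0],"dr":[0,0,0],"hand":-0.55}]'

```text
time: 26.7
eef_pos: [0.4653, -0.1297, 0.1231]
orientation: [-0.0, 0.716, 0.698, 0.0]
force: [0.9, 0.9, -0.1]
finger_gap: 0.066
```

```bash
python3 -c "
from h import *
go(.4645,-.1295,.048,88.5)
f=grab_frame('side');
cv2.imwrite('pics/a19.png',cv2.resize(f['img'][90:230,260:400],(600,600),interpolation=2))"
```

```text
t 26.7 pos [ 0.4653 -0.1297  0.1231] phi 88.5 gap 0.066 zdown [ 0.  0. -1.] F [ 0.9  0.9 -0.1]
turn dr_z -0.0 then shift cm [ 0.01 -0.08  7.51]
```

View pics/a19.png

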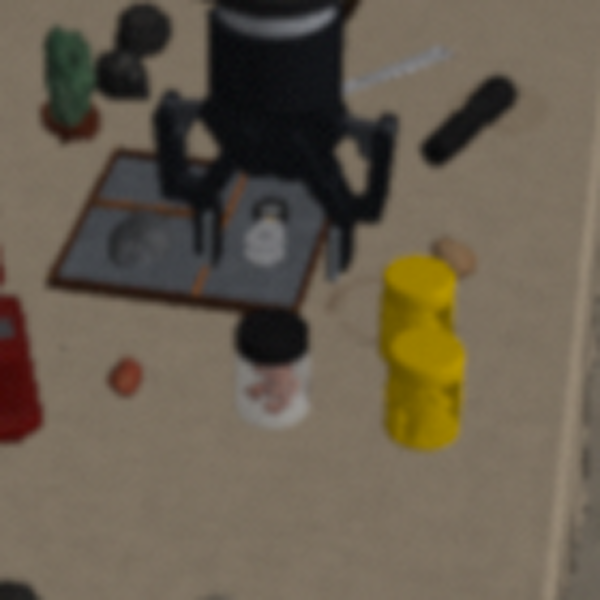

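move_arm --targets '[{"xyz":[0,-0.1,2],"dr":[0,0,0],"hand":-0.55},{"xyz":[0,0,3],"dr":[0,0,0],"hand":-0.55},{"xyz":[0,0,2],"dr":[0,0,0],"hand":-0.55},{"xyz":[0,0,0.5],"dr":[0,0,0],"hand":-0.55},{"xyz":[0,0,0],"dr":[0,0,0],"hand":-0.2},{"xyz":[0,0,0],"dr":[0,0,0],"hand":0},{"xyz":[0,0,0],"dr":[0,0,0],"hand":0.3},{"xyz":[0,0,0],"dr":[0,0,0],"hand":1},{"xyz":[0,0,0],"dr":[0,0,0],"hand":1},{"xyz":[0,0,0],"dr":[0,0,0],"hand":1}]'

```text
time: 27.75
eef_pos: [0.4648, -0.1297, 0.0489]
orientation: [0.001, 0.716, 0.698, 0.0]
force: [-1.5, 0.6, 6.9]
finger_gap: 0.0439
```

move_arm --targets '[{"xyz":[0,0,-0.5],"dr":[0,0,0],"hand":1},{"xyz":[0,0,-1],"dr":[0,0,0],"hand":1},{"xyz":[0,0,-1],"dr":[0,0,0],"hand":1},{"xyz":[0,0,0],"dr":[0,0,0],"hand":1}]' --force 40

```text
time: 28.15
eef_pos: [0.4651, -0.1297, 0.0745]
orientation: [0.001, 0.716, 0.698, 0.001]
force: [0.4, 0.8, -1.4]
finger_gap: 0.044
```

```bash
python3 -c "
from h import *
go(.583,-.3665,.17,88.5)
f=grab_frame('side');
cv2.imwrite('pics/a20.png',cv2.resize(f['img'][90:230,260:400],(600,600),interpolation=2))"
```

```text
t 28.15 pos [ 0.4651 -0.1297  0.0745] phi 88.5 gap 0.044 zdown [ 0.003 -0.001 -1.   ] F [ 0.4  0.8 -1.4]
turn dr_z 0.0 then shift cm [-23.36  12.4   -9.55]
```

View pics/a20.png

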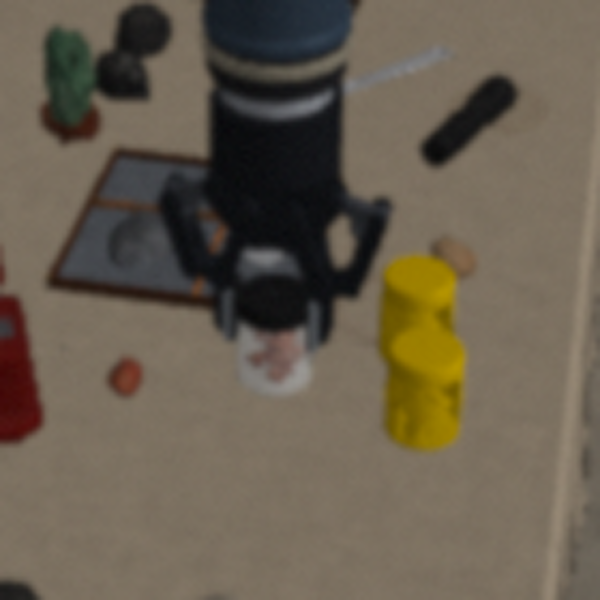

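move_arm --targets '[{"xyz":[0,0,-2],"dr":[0,0,0],"hand":1},{"xyz":[0,0,-3],"dr":[0,0,0],"hand":1},{"xyz":[0,0,-3],"dr":[0,0,0],"hand":1},{"xyz":[-2,1,-1],"dr":[0,0,0],"hand":1},{"xyz":[-3.5,1.9,0],"dr":[0,0,0],"hand":1},{"xyz":[-3.5,1.9,0],"dr":[0,0,0],"hand":1},{"xyz":[-3.5,1.9,0],"dr":[0,0,0],"hand":1},{"xyz":[-3.5,1.9,0],"dr":[0,0,0],"hand":1},{"xyz":[-3.5,1.8,0],"dr":[0,0,0],"hand":1},{"xyz":[-2.5,1.3,0],"dr":[0,0,0],"hand":1}]' --force 50

```text
time: 29.2
eef_pos: [0.5759, -0.3546, 0.1619]
orientation: [-0.0, 0.716, 0.698, -0.0]
force: [0.8, -0.1, -0.8]
finger_gap: 0.044
```

move_arm --targets '[{"xyz":[-1.4,0.7,0],"dr":[0,0,0],"hand":1},{"xyz":[0,0,0],"dr":[0,0,0],"hand":1},{"xyz":[0,0,0],"dr":[0,0,0],"hand":1}]'

```text
time: 29.5
eef_pos: [0.5815, -0.3663, 0.1619]
orientation: [-0.001, 0.716, 0.698, -0.0]
force: [-0.2, 0.4, -2.4]
finger_gap: 0.0436
```

```bash
python3 -c "
from h import *
go(.583,-.366,.07,88.5)"
```

```text
t 29.5 pos [ 0.5815 -0.3663  0.1619] phi 88.5 gap 0.0436 zdown [-0.001  0.001 -1.   ] F [-0.2  0.4 -2.4]
turn dr_z -0.0 then shift cm [0.03 0.15 9.19]
```

move_arm --targets '[{"xyz":[0,0.1,2],"dr":[0,0,0],"hand":1},{"xyz":[0,0,3],"dr":[0,0,0],"hand":1},{"xyz":[0,0,3],"dr":[0,0,0],"hand":1},{"xyz":[0,0,1.5],"dr":[0,0,0],"hand":1},{"xyz":[0,0,0.8],"dr":[0,0,0],"hand":1},{"xyz":[0,0,0],"dr":[0,0,0],"hand":1},{"xyz":[0,0,0],"dr":[0,0,0],"hand":1}]'

```text
time: 30.2
eef_pos: [0.5833, -0.3664, 0.0609]
orientation: [0.001, 0.716, 0.698, 0.0]
force: [0.9, 1.1, -1.2]
finger_gap: 0.0438
```

```bash
python3 -c "
from h import *
go(.583,-.366,.053,88.5)
f=grab_frame('side');
cv2.imwrite('pics/a21.png',cv2.resize(f['img'][70:190,250:370],(600,600),interpolation=2))"
```

```text
t 30.2 pos [ 0.5833 -0.3664  0.0609] phi 88.5 gap 0.0438 zdown [ 0.001 -0.001 -1.   ] F [ 0.9  1.1 -1.2]
turn dr_z 0.0 then shift cm [ 0.04 -0.04  0.79]
```

View pics/a21.png

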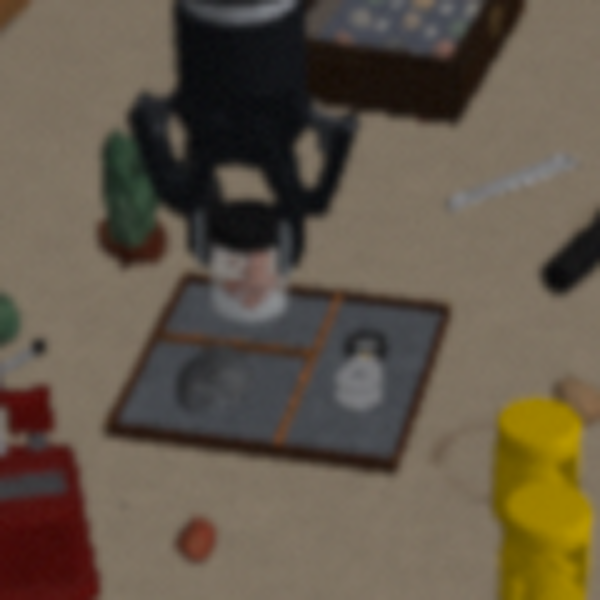

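move_arm --targets '[{"xyz":[0,0,0.4],"dr":[0,0,0],"hand":1},{"xyz":[0,0,0.2],"dr":[0,0,0],"hand":1},{"xyz":[0,0,0],"dr":[0,0,0],"hand":1},{"xyz":[0,0,0],"dr":[0,0,0],"hand":1}]'

```text
time: 30.65
eef_pos: [0.5829, -0.3666, 0.0538]
orientation: [-0.0, 0.716, 0.698, 0.0]
force: [0.3, -0.3, -1.6]
finger_gap: 0.044
```

move_arm --targets '[{"xyz":[0,0,0.1],"dr":[0,0,0],"hand":1},{"xyz":[0,0,0],"dr":[0,0,0],"hand":1},{"xyz":[0,0,0],"dr":[0,0,0],"hand":1}]'

```text
time: 30.95
eef_pos: [0.5831, -0.3667, 0.0531]
orientation: [0.0, 0.716, 0.698, 0.0]
force: [-0.1, 0.3, 1.4]
finger_gap: 0.0437
```

move_arm --targets '[{"xyz":[0,0,0.05],"dr":[0,0,0],"hand":1},{"xyz":[0,0,0],"dr":[0,0,0],"hand":-0.2},{"xyz":[0,0,0],"dr":[0,0,0],"hand":-0.5},{"xyz":[0,0,0],"dr":[0,0,0],"hand":-0.5},{"xyz":[0,0,-1],"dr":[0,0,0],"hand":-0.5},{"xyz":[0,0,-3],"dr":[0,0,0],"hand":-0.5},{"xyz":[0,0,-4],"dr":[0,0,0],"hand":-0.5},{"xyz":[0,0,-3],"dr":[0,0,0],"hand":-0.5},{"xyz":[0,0,0],"dr":[0,0,0],"hand":-0.6},{"xyz":[0,0,0],"dr":[0,0,0],"hand":-0.6}]' --force 40

```text
time: 31.95
eef_pos: [0.5834, -0.3668, 0.1636]
orientation: [0.001, 0.716, 0.698, 0.0]
force: [-0.2, 0.8, -0.0]
finger_gap: 0.0684
```

```bash
python3 -c "
from h import *
go(.454,.089,.15,102)
f=grab_frame('side');
cv2.imwrite('pics/a22.png',cv2.resize(f['img'][70:190,250:370],(600,600),interpolation=2))"
```

```text
t 31.95 pos [ 0.5834 -0.3668  0.1636] phi 88.5 gap 0.0684 zdown [ 0.002 -0.001 -1.   ] F [-0.2  0.8 -0. ]
turn dr_z -13.5 then shift cm [47.28 -3.17  1.36]
```

View pics/a22.png

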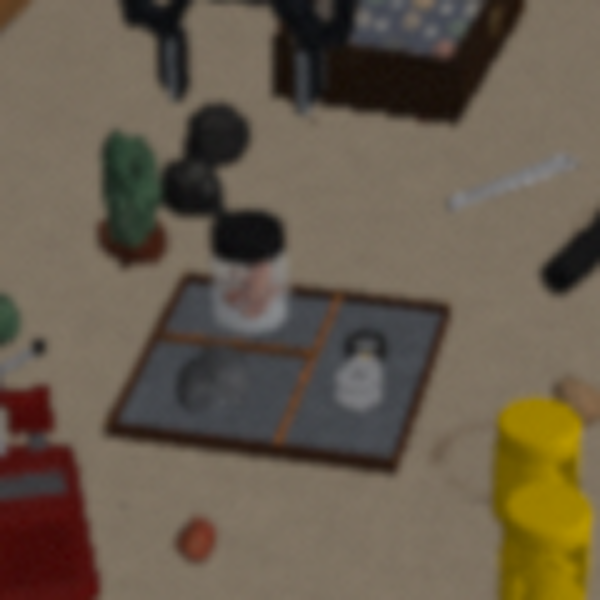

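move_arm --targets '[{"xyz":[0,0,0],"dr":[0,0,-6.8],"hand":-0.7},{"xyz":[0,0,0],"dr":[0,0,-6.7],"hand":-0.7},{"xyz":[3,-0.2,0],"dr":[0,0,0],"hand":-0.7},{"xyz":[4,-0.3,0],"dr":[0,0,0],"hand":-0.7},{"xyz":[4,-0.3,0],"dr":[0,0,0],"hand":-0.7},{"xyz":[4,-0.3,0],"dr":[0,0,0],"hand":-0.7},{"xyz":[4,-0.3,0],"dr":[0,0,0],"hand":-0.7},{"xyz":[4,-0.3,0],"dr":[0,0,0],"hand":-0.7},{"xyz":[4,-0.3,0],"dr":[0,0,0],"hand":-0.7},{"xyz":[4,-0.3,0],"dr":[0,0,0],"hand":-0.7}]'

```text
time: 33.0
eef_pos: [0.4943, -0.0667, 0.1611]
orientation: [-0.001, 0.629, 0.777, -0.001]
force: [1.3, 0.2, 0.1]
finger_gap: 0.0724
```

move_arm --targets '[{"xyz":[4,-0.3,0],"dr":[0,0,0],"hand":-0.7},{"xyz":[4,-0.3,0],"dr":[0,0,0],"hand":-0.7},{"xyz":[4,-0.3,0],"dr":[0,0,0],"hand":-0.7},{"xyz":[3,-0.2,0],"dr":[0,0,0],"hand":-0.7},{"xyz":[0,0,0],"dr":[0,0,0],"hand":-0.7},{"xyz":[0,0,0],"dr":[0,0,0],"hand":-0.7}]'

```text
time: 33.6
eef_pos: [0.4532, 0.0766, 0.1615]
orientation: [-0.001, 0.628, 0.778, -0.001]
force: [0.1, -0.3, -0.8]
finger_gap: 0.0727
```

```bash
python3 -c "
from h import *
go(.454,.089,.09,102)"
```

```text
t 33.6 pos [0.4532 0.0766 0.1615] phi 102.1 gap 0.0727 zdown [-0.002 -0.    -1.   ] F [ 0.1 -0.3 -0.8]
turn dr_z 0.1 then shift cm [1.2  0.33 7.15]
```

move_arm --targets '[{"xyz":[1.2,0.3,1],"dr":[0,0,0],"hand":-0.7},{"xyz":[0,0,3],"dr":[0,0,0],"hand":-0.7},{"xyz":[0,0,3],"dr":[0,0,0],"hand":-0.7},{"xyz":[0,0,0],"dr":[0,0,0],"hand":-0.7},{"xyz":[0,0,0],"dr":[0,0,0],"hand":-0.7},{"xyz":[0,0,0],"dr":[0,0,0],"hand":-0.7}]'

```text
time: 34.2
eef_pos: [0.4552, 0.0885, 0.0933]
orientation: [0.0, 0.63, 0.777, 0.001]
force: [-0.1, -0.5, 0.2]
finger_gap: 0.0727
```

```bash
python3 -c "
from h import *
go(.454,.089,.026,102)
f=grab_frame('side');
cv2.imwrite('pics/a23.png',cv2.resize(f['img'][160:280,250:370],(600,600),interpolation=2))"
```

```text
t 34.2 pos [0.4552 0.0885 0.0933] phi 102.0 gap 0.0727 zdown [ 0.001  0.    -1.   ] F [-0.1 -0.5  0.2]
turn dr_z -0.0 then shift cm [ 0.08 -0.11  6.73]
```

View pics/a23.png

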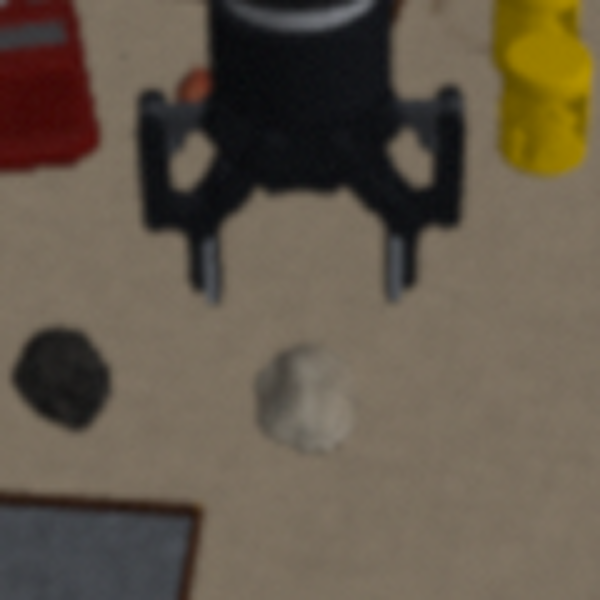

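move_arm --targets '[{"xyz":[0.1,-0.1,2],"dr":[0,0,0],"hand":-0.7},{"xyz":[0,0,2.5],"dr":[0,0,0],"hand":-0.7},{"xyz":[0,0,1.6],"dr":[0,0,0],"hand":-0.7},{"xyz":[0,0,0.6],"dr":[0,0,0],"hand":-0.7},{"xyz":[0,0,0],"dr":[0,0,0],"hand":-0.3},{"xyz":[0,0,0],"dr":[0,0,0],"hand":0},{"xyz":[0,0,0],"dr":[0,0,0],"hand":0.3},{"xyz":[0,0,0],"dr":[0,0,0],"hand":1},{"xyz":[0,0,0],"dr":[0,0,0],"hand":1},{"xyz":[0,0,0],"dr":[0,0,0],"hand":1}]'

```text
time: 35.25
eef_pos: [0.454, 0.0895, 0.0267]
orientation: [0.001, 0.629, 0.777, 0.001]
force: [-2.1, -0.2, 7.1]
finger_gap: 0.0449
```

move_arm --targets '[{"xyz":[0,0,0],"dr":[0,0,0],"hand":1},{"xyz":[0,0,-0.5],"dr":[0,0,0],"hand":1},{"xyz":[0,0,-1],"dr":[0,0,0],"hand":1},{"xyz":[0,0,-1],"dr":[0,0,0],"hand":1},{"xyz":[0,0,0],"dr":[0,0,0],"hand":1}]' --force 60

```text
time: 35.75
eef_pos: [0.4544, 0.0896, 0.0521]
orientation: [0.001, 0.629, 0.777, 0.001]
force: [0.4, 0.4, -1.0]
finger_gap: 0.0437
```

```bash
python3 -c "
from h import *
go(.532,.223,.12,96)
f=grab_frame('side');
cv2.imwrite('pics/a24.png',cv2.resize(f['img'][160:280,250:370],(600,600),interpolation=2))"
```

```text
t 35.75 pos [0.4544 0.0896 0.0521] phi 102.0 gap 0.0437 zdown [ 0.003  0.001 -1.   ] F [ 0.4  0.4 -1. ]
turn dr_z 6.0 then shift cm [12.45  9.11 -6.79]
```

View pics/a24.png

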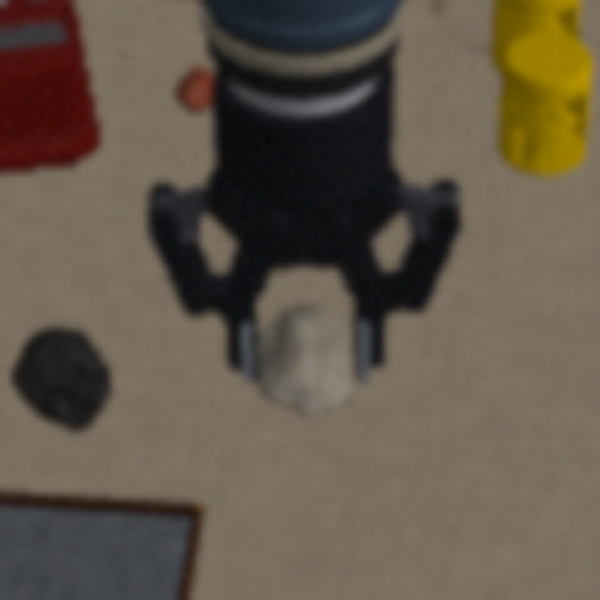

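move_arm --targets '[{"xyz":[0,0,-2.5],"dr":[0,0,3],"hand":1},{"xyz":[0,0,-2.5],"dr":[0,0,3],"hand":1},{"xyz":[0,0,-2],"dr":[0,0,0],"hand":1},{"xyz":[2,1.5,0],"dr":[0,0,0],"hand":1},{"xyz":[3,2.2,0],"dr":[0,0,0],"hand":1},{"xyz":[3,2.2,0],"dr":[0,0,0],"hand":1},{"xyz":[3,2.2,0],"dr":[0,0,0],"hand":1},{"xyz":[1,1,0],"dr":[0,0,0],"hand":1},{"xyz":[0,0,0],"dr":[0,0,0],"hand":1},{"xyz":[0,0,0],"dr":[0,0,0],"hand":1}]'

```text
time: 36.8
eef_pos: [0.5304, 0.218, 0.1196]
orientation: [-0.0, 0.669, 0.743, -0.001]
force: [-0.5, -0.1, -0.8]
finger_gap: 0.0443
```

```bash
python3 -c "
from h import *
go(.532,.219,.06,96)"
```

```text
t 36.8 pos [0.5304 0.218  0.1196] phi 96.0 gap 0.0443 zdown [-0.002 -0.001 -1.   ] F [-0.5 -0.1 -0.8]
turn dr_z 0.0 then shift cm [0.09 0.17 5.96]
```

move_arm --targets '[{"xyz":[0,0.1,2],"dr":[0,0,0],"hand":1},{"xyz":[0,0,2.5],"dr":[0,0,0],"hand":1},{"xyz":[0,0,2],"dr":[0,0,0],"hand":1},{"xyz":[0,0,1],"dr":[0,0,0],"hand":1},{"xyz":[0,0,0.5],"dr":[0,0,0],"hand":1},{"xyz":[0,0,0],"dr":[0,0,0],"hand":1},{"xyz":[0,0,0],"dr":[0,0,0],"hand":1},{"xyz":[0,0,0],"dr":[0,0,0],"hand":1}]'

```text
time: 37.6
eef_pos: [0.5327, 0.2186, 0.0413]
orientation: [0.0, 0.669, 0.743, 0.001]
force: [1.0, -0.6, -1.2]
finger_gap: 0.0441
```

```bash
python3 -c "
from h import *
go(.532,.219,.0305,96)
f=grab_frame('side');
cv2.imwrite('pics/a25.png',cv2.resize(f['img'][200:350,200:350],(600,600),interpolation=2))"
```

```text
t 37.6 pos [0.5327 0.2186 0.0413] phi 96.0 gap 0.0441 zdown [ 0.001  0.001 -1.   ] F [ 1.  -0.6 -1.2]
turn dr_z 0.0 then shift cm [ 0.05 -0.06  1.08]
```

View pics/a25.png

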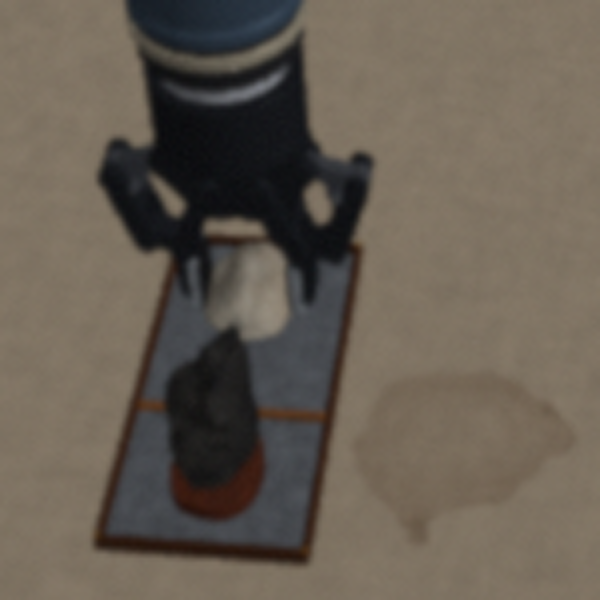

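move_arm --targets '[{"xyz":[0,0,0.5],"dr":[0,0,0],"hand":1},{"xyz":[0,0,0.3],"dr":[0,0,0],"hand":1},{"xyz":[0,0,0.1],"dr":[0,0,0],"hand":1},{"xyz":[0,0,0],"dr":[0,0,0],"hand":1},{"xyz":[0,0,0],"dr":[0,0,0],"hand":1}]'

```text
time: 38.15
eef_pos: [0.5321, 0.2184, 0.0313]
orientation: [-0.0, 0.669, 0.743, -0.0]
force: [-0.1, 0.0, -1.4]
finger_gap: 0.0442
```

move_arm --targets '[{"xyz":[0,0,0.1],"dr":[0,0,0],"hand":1},{"xyz":[0,0,0],"dr":[0,0,0],"hand":1},{"xyz":[0,0,0],"dr":[0,0,0],"hand":1}]'

```text
time: 38.45
eef_pos: [0.5322, 0.2184, 0.0309]
orientation: [0.0, 0.669, 0.743, 0.0]
force: [-1.6, -0.7, 5.7]
finger_gap: 0.044
```

Contact; release and rise.

move_arm --targets '[{"xyz":[0,0,0],"dr":[0,0,0],"hand":-0.1},{"xyz":[0,0,0],"dr":[0,0,0],"hand":-0.4},{"xyz":[0,0,0],"dr":[0,0,0],"hand":-0.4},{"xyz":[0,0,-0.5],"dr":[0,0,0],"hand":-0.4},{"xyz":[0,0,-2],"dr":[0,0,0],"hand":-0.4},{"xyz":[0,0,-4],"dr":[0,0,0],"hand":-0.4},{"xyz":[0,0,-5],"dr":[0,0,0],"hand":-0.4},{"xyz":[0,0,-5],"dr":[0,0,0],"hand":-0.4},{"xyz":[0,-4,0],"dr":[0,0,0],"hand":-0.4},{"xyz":[0,-4,0],"dr":[0,0,0],"hand":-0.4}]' --force 40

```text
time: 39.45
eef_pos: [0.4535, 0.2105, 0.1975]
orientation: [0.001, 0.669, 0.743, 0.002]
force: [-1.4, -1.0, 0.0]
finger_gap: 0.0597
```

move_arm --targets '[{"xyz":[-4,-3,0],"dr":[0,0,0],"hand":-0.4},{"xyz":[-4,-3,0],"dr":[0,0,0],"hand":-0.4},{"xyz":[-4,-2,0],"dr":[0,0,0],"hand":-0.4},{"xyz":[-4,0,0],"dr":[0,0,0],"hand":-0.4},{"xyz":[-4,0,0],"dr":[0,0,0],"hand":-0.4},{"xyz":[0,0,0],"dr":[0,0,0],"hand":-0.4},{"xyz":[0,0,0],"dr":[0,0,0],"hand":-0.4}]'

```text
time: 40.15
eef_pos: [0.394, 0.002, 0.1957]
orientation: [0.0, 0.67, 0.742, 0.0]
force: [-0.9, 0.2, 0.9]
finger_gap: 0.06
```

```bash
python3 -c "
from h import *
go(.35,0,.2,96)
F={n:grab_frame(n) for n in('top','side')}
for n in F: np.savez(n+'1.npz',**F[n])
cv2.imwrite('pics/z1.png',cv2.resize(F['top']['img'][110:270,140:500],(790,351),interpolation=2))
cv2.imwrite('pics/z2.png',cv2.resize(F['side']['img'][100:350,200:400],(480,600),interpolation=2))
A=np.concatenate([cloud(g).reshape(-1,3) for g in F.values()])
def rect(n,c,R,zlo,zhi,tray):
    q=A[(np.hypot(A[:,0]-c[0],A[:,1]-c[1])<R)&(A[:,2]>zlo)&(A[:,2]<zhi)]; z=q[:,2];q=q[:,:2]*1000
    h=cv2.minAreaRect(q.astype(np.float32)); o,yaw=tray
    a=np.radians(yaw); d=np.array(h[0])-o; l=[d@[np.cos(a),np.sin(a)],d@[-np.sin(a),np.cos(a)]]
    print(n,np.round(h[0],1),np.round(h[1],1),round(h[2],1),'tray',np.round(l,1),'ztop',np.percentile(z,98).round(4))
S=([550,-316],-1.5);D=([528,262],6)
rect('loupe',(.5,-.314),.045,.010,.04,S)
rect('slate',(.586,-.283),.04,.0125,.04,S)
rect('jar',(.583,-.366),.035,.045,.09,S)
rect('river',(.532,.218),.04,.014,.05,D)
rect('view',(.522,.319),.036,.013,.12,D)
Z=([0,0],0)
rect('flint',(.568,.097),.045,.006,.05,Z);rect('chert',(.37,-.303),.03,.006,.05,Z);rect('jasper',(.56,-.135),.03,.006,.05,Z)
"
```

```text
t 40.15 pos [0.394  0.002  0.1957] phi 95.8 gap 0.06 zdown [ 0.001  0.    -1.   ] F [-0.9  0.2  0.9]
turn dr_z -0.2 then shift cm [ 0.26 -4.4  -0.43]
loupe [ 502.2 -312.4] [69.1 80.3] 89.0 tray [-47.9   2.3] ztop 0.0218
slate [ 588.8 -284. ] [54.4 52.5] 40.0 tray [37.9 33. ] ztop 0.0232
jar [ 582.2 -365.6] [49.9 46.4] 65.7 tray [ 33.5 -48.7] ztop 0.0699
river [532.  217.5] [47.3 61.5] 16.9 tray [ -0.7 -44.7] ztop 0.0318
view [520.5 320.1] [47.6 59. ] 17.7 tray [-1.4 58.6] ztop 0.0999
flint [569.6  97.2] [45.6 57.9] 27.8 tray [569.6  97.2] ztop 0.0302
chert [ 371.  -300.6] [30.4 35.8] 53.2 tray [ 371.  -300.6] ztop 0.0243
jasper [ 561.6 -132.5] [31.8 23.7] 84.3 tray [ 561.6 -132.5] ztop 0.0193
```

View pics/z1.png

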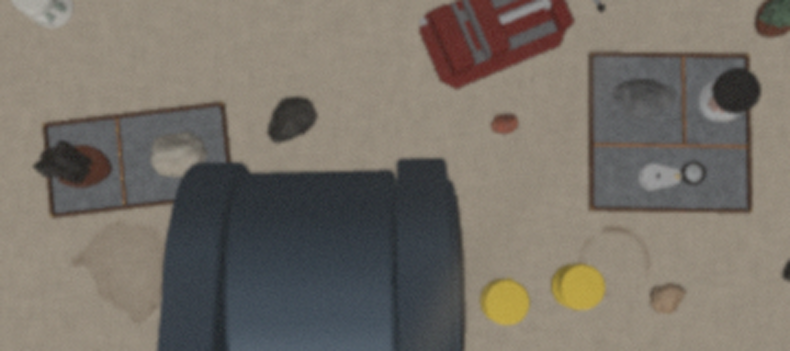

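View pics/z2.png

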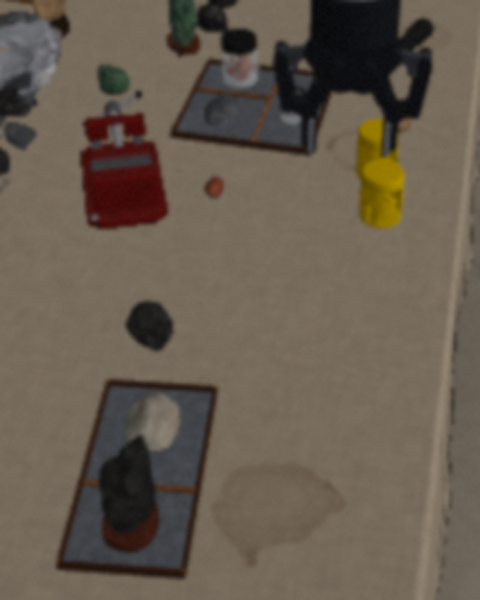

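```bash
python3 -c "
from h import *
print(r.finish_job())"
```

```text
the job is handed in; nothing more can be done
None
```

Both kits are made up and the job is handed in at about 40 s of robot time. Each thing was lowered to the tray floor until the wrist force showed contact, then released.

My last check merged both cameras' depth readings. Positions are offsets from each bay's centre, in the tray frame.

| Thing | Bay | Offset from centre (x, y), mm | Allowed, mm |
|---|---|---|---|
| Loupe | study tray, long | about (2, 2) | 20, 55 |
| Slate flake | study tray, broad | (3, -2) | 26, 26 |
| Jar | study tray, narrow | (-1, 1) | 26, 12 |
| River stone | display tray, broad | (-1, -5) | 26, 32 |
| Viewing stone | display tray, narrow | (-1, 1) | 26, 15 |

- **Height:** the tops of the loupe, slate flake, jar and river stone stand about 4 mm higher than on the table, which matches the tray floor. The viewing stone's top read only 2 mm higher.
- **Upright and flat:** in the pictures the jar and viewing stone stand upright and the others lie flat. I did not measure tilt.
- **Stones left alone:** the flint, chert and jasper came out within about 3 mm of where they started.
- **Weaker readings:** the loupe and slate outlines were contaminated by tray ribs or depth noise, so their positions are rough. The arm hid part of the top view and the loupe in the side view. The top-view crop still shows both inside their bays.
- **Regrasp:** the first loupe grip was on the narrow end of its cover, so I opened and regrasped it 6 mm along before lifting.

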